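# Serve a cup and saucer on the wooden board

### The job

Make up the coffee service on the dark wooden board: first lay the large square saucer flat in the middle of the half of the board that the water glass leaves free, its sides in line with the board's, then pick up the large cup by its handle, keeping your fingers off the bowl and the cup upright, and set it gently in the saucer, its square foot fully down in the well and its handle pointing away from the glass along the board. Set both pieces down softly, do not drop them, and leave the glass and everything else on the counter where it is.

Things in the scene. Friction and masses are not known exactly. Their poses are not given: they have to be found in the camera images.
- board: Dark wooden serving board, fixed, 190 mm (x) by 330 mm (y) by 14 mm thick, lying on the counter. Origin: centre of its underside; z up, its long side along its y. The water glass stands on its +y half; the -y half is free.
- board_place (a point): Middle of the board's free half, on its top face (85 mm from the board's centre towards its -y end, 14 mm above its underside).
- saucer: The large saucer: white porcelain, loose, about 0.24 kg, square with rounded corners, 132 mm by 132 mm over the rim and 26 mm high, right way up. It starts on the counter, left or right of the board, turned at random. It stands on a flat foot 60 mm square. Origin: centre of its underside; x and y square to its sides, z up. All four sides are alike.
- saucer_rim (a point): Middle of the top edge of the large saucer's +x side (the other three are alike): centre of the rim wall, 62.5 mm out, 25 mm above the underside. Each side's rim wall is straight, 6 mm thick and leans 30 deg outwards from upright: its outer face runs from 55 mm out, 5 mm up, to 66 mm out at the top edge.
- saucer_well (a point): Centre of the floor of the well in the large saucer, 5 mm above the saucer's underside. The well is 50 mm square with rounded corners, in line with the saucer's sides, and 3.5 mm deep with straight sides, sunk in a flat ledge 8.5 mm above the underside. The cup's square foot (47 mm) belongs in it, any way round.
- cup: The large cup: white porcelain, loose, about 0.22 kg, upright on the counter on the other side of the board from the saucer. 62 mm high, square with rounded corners, 77 mm over the rim, flat foot 47 mm square (3 mm narrower than the well; its corners cut back 5 mm), ear-shaped handle in the middle of its +x side. Origin: centre of the underside of its foot; x points to the handle, z up.
- cup_bowl: The bowl of the large cup without the handle (same origin and axes as the cup), to be kept free of fingers; 77 mm over its sides at the rim, 62 mm up, and 75 mm 50 mm up.
- cup_handle (a point): Where to pinch the large cup's handle: in its flat middle plane, 56 mm from the cup's axis and 46 mm above the foot. The handle is a round bar 9 mm thick bent into an upright ear in the cup's x-z plane: its top bar runs outward about 52 mm above the foot, from the bowl to 69 mm from the axis, and the ear ends 14 mm above the foot.
- glass: Clear water glass standing on the +y half of the board, loose, 66 mm across the mouth, 112 mm high. Origin: centre of its underside. Leave it.
- small_cup: A small square white espresso cup with a handle on its +x side, loose, 57 mm over the rim, 46 mm high, the handle reaching 53 mm from its axis; a bystander. Origin: centre of its underside.
- small_saucer: A small square white saucer, loose, 106 mm over the rim, 21 mm high; a bystander. Origin: centre of its underside.
- sugar_bowl: Square white bowl of sugar lumps, loose, 88 mm over the rim, 54 mm high; a bystander. Origin: centre of its underside.
- milk_jug: Steel milk jug with a handle on its +x side, loose, 76 mm across, 90 mm high, the handle reaching 64 mm from its axis; a bystander. Origin: centre of its underside.
- spoon_cup: Dark beaker with teaspoons, loose, 72 mm across, 92 mm high (spoons to 150 mm), right of the board; a bystander. Origin: centre of its underside.
- water_a: Blue water bottle, loose, 66 mm across, 210 mm high, left of the board; a bystander. Origin: centre of its underside.
Mind the look-alikes: they are no part of the job. What is shaped like the cup but red or yellow is not meant.

How it is judged:
By the outcome, as a careful person would: the job done as asked, in the order asked, and still so for the second after the job is handed in, with the robot touching nothing.
It also fails if it takes over 72 s, if anything falls off the work surface, if the arm or the gripper's body presses on something with over 40 N, if the wrist force passes 120 N, or if a joint passes its speed limit or range.

### The arm

A 7-joint arm with a two-finger parallel gripper is mounted at the origin on the work surface. World frame = base frame: x ahead of the robot, y to its left, z up, the work surface at z = 0. Lengths are in m, angles in degrees, forces in N, time in s.
With the tool pointing down it reaches from about 0.425 to 0.875 m from the base axis. Payload 8.4 kg.
Tool frame: the origin (TCP) lies at the very end of the fingers, on their centre line; the grasp point (between the pads) lies 19 mm behind it (env.pinch_z is the distance from the TCP to the grasp point, in m); z points along the fingers, y is the direction in which the jaws open and shut (so a half turn about z gives the same grasp; the last joint's range is limited). The gripper opens to 85 mm and grips with 20 to 120 N. Pads are 22 mm wide; open, the fingers measure 114 mm over their backs; the gripper's body (76 mm by 85 mm) begins 54 mm behind the grasp point. The pads swing forward as they close: fully open they stand 13 mm farther back than shut.
Start: joints at [-81.486, 19.091, 2.286, 83.961, -0.768, 76.965, -3.352], TCP at [0.159, 0.63, 0.206] pointing down, gripper open.
Joint ranges: [-147.57, 147.57], [-21.85, 119.76], [-74.77, 79.35], [14.55, 137.4], [-85.83, 265.84], [4.83, 119.75], [-152.11, 152.11]. Speed limits (degrees/s): [127.2, 127.2, 159.86, 159.86, 180, 180, 180].

### API

Orientations are given as [roll, pitch, yaw] about the fixed x, y, z axes, in that order (R = Rz(yaw) Ry(pitch) Rx(roll)).
In Python, from station import env gives the robot as it stands. The module is installed in compiled form; this text tells all that it offers.
- The arm moves only by the tool move_arm, never from a script. Its argument "steps" is text: rows parted by semicolons, each of 7 numbers parted by spaces: the closure, from 0 (fully open) to 1 (shut), then the shift along the tool's x, y, z in cm, then the turn, a rotation vector about the tool's x, y, z in degrees. A call has 1 to 12 rows; each row shifts and turns the commanded pose from where the row before left it, along the tool's axes as they then stand; what a row does not reach is not made up. A row lasts 1/10 s, in which the tool goes at most 50 mm and 8.59 degrees, less where a joint would pass 70% of its speed; a pose out of reach is approached as far as the arm can. A call with a gripper value outside its range is refused whole. The fingers move at their own pace and stop on an object; the grip force is fixed at half the most. Time passes only in rows, so rows that do not move let the fingers close. It gives the time, the measured TCP pose, the force and the opening at its end, in the units of the state.
- env.state(): the state, without advancing time (a new reading comes with each control period).
- env.camera(name): name is "scene" or "top" or "wrist"; returns (picture, depth): 384x512x3 uint8, red, green, blue; 384x512 float32, m along the optical axis (not along the pixel's ray), 0 where there is no reading.
- env.calibration(name): a dict with "intrinsics" (3x3 intrinsics, pixels), "k1" (the pictures are not rectified: a ray, as slopes to the right and down, at radius r is drawn at 1 + k1 r^2 times it, then the intrinsics apply), "R" (3x3) and "t" (3): a world point X has camera coordinates R X + t. Camera axes: x right, y down, z forward; pixel columns grow to the right and rows downward; lengths in m; the calibration is good to about 2 mm. A picture is of the moment at which its call begins: read the wrist's pose just before it. calibration takes no time and is no camera call; for the wrist camera it gives the pose at the moment of the call.
- env.finish_job(): hands the job in, once; it reports no verdict.
The state is a dict: "time": time; "qpos": joint angles; "joint_velocities": joint speeds; "joint_torque": joint torques, N m; "tool_pos": TCP position; "eef_rot": TCP orientation; "wrist_force": force on the tool from outside, world axes, zero at the start; "torque": the same for the moment, N m; "finger_gap": opening from 0.0 (shut) to 1.0 (fully open).
Only numpy, scipy, OpenCV 4.12 (cv2) and the standard library are available. Lean on these libraries where they do the work, as an engineer would, in place of code of your own. Each camera call takes 0.05 s, during which the arm holds its last target.

## Working session

There is one attempt and no reset: what is moved stays moved. The work goes in short steps, Python scripts to look and compute and a tool call to move; the robot and the scene stay as the last step left them, time stands still between calls to the robot, and variables do not carry over. Pictures are saved under pics/ and viewed, and the job is handed in when it is done.

Besides the shell and the picture viewer there is one more tool, called after "Emit:" as name(argument=value, ...) on one line, values as JSON. move_arm: Moves the arm, as the interface text tells. Its arguments: {"type":"object","properties":{"steps":{"type":"string"}},"required":["steps"]}

```bash
mkdir -p pics && python3 - <<'E'
from station import env
import cv2,numpy as np,json
s=env.state(); print(s)
print(env.pinch_z)
for n in ["scene","top","wrist"]:
    c=env.calibration(n); print(n,{k:np.round(v,4).tolist() for k,v in c.items()})
    p,d=env.camera(n); cv2.imwrite(f"pics/{n}0.png",p[:,:,::-1]); np.save(f"pics/{n}0d.npy",d)
E
```

```text
{'time': 0.0, 'qpos': array([-81.48687255,  19.13237373,   2.28352358,  84.01176443,
        -0.76912509,  76.96451444,  -3.35169467]), 'joint_velocities': array([ 0.05170943,  0.0725041 , -0.03710562,  0.02675175,  0.01289384,
       -0.00919679, -0.02980222]), 'joint_torque': array([-1.67495759e-04, -6.58565784e+01,  1.36524640e+00, -4.05561554e+01,
        1.67822640e-02,  1.28856691e-02,  3.00391878e-05]), 'tool_pos': array([0.15930382, 0.62966292, 0.20530806]), 'eef_rot': array([-1.79906692e+02,  4.69516481e-03,  1.65802958e+02]), 'wrist_force': array([0.22739974, 0.27621376, 0.12405106]), 'torque': array([ 0.04234   , -0.06771729, -0.01016816]), 'finger_gap': 1.0057529893459989}
0.0187
scene {'intrinsics': [[442.2077, 0.0, 261.932], [0.0, 442.2077, 189.7478], [0.0, 0.0, 1.0]], 'k1': -0.0234, 'R': [[0.0235, 0.9996, -0.0127], [0.761, -0.0261, -0.6483], [-0.6484, 0.0056, -0.7613]], 't': [-0.0008, -0.4094, 1.9141]}
top {'intrinsics': [[386.942, 0.0, 255.8802], [0.0, 386.942, 189.0533], [0.0, 0.0, 1.0]], 'k1': -0.1242, 'R': [[-0.0064, -0.9998, -0.0189], [-0.9857, 0.0095, -0.1685], [0.1686, 0.0176, -0.9855]], 't': [0.018, 0.5619, 1.3984]}
wrist {'intrinsics': [[277.9255, 0.0, 251.1086], [0.0, 277.9255, 185.2282], [0.0, 0.0, 1.0]], 'k1': -0.0624, 'R': [[0.2446, 0.9696, -0.0009], [0.9169, -0.231, 0.3255], [0.3154, -0.0805, -0.9455]], 't': [-0.6503, -0.0423, 0.3805]}
```

View pics/scene0.png

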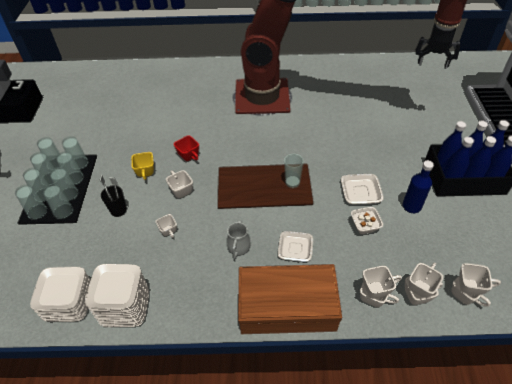

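View pics/top0.png

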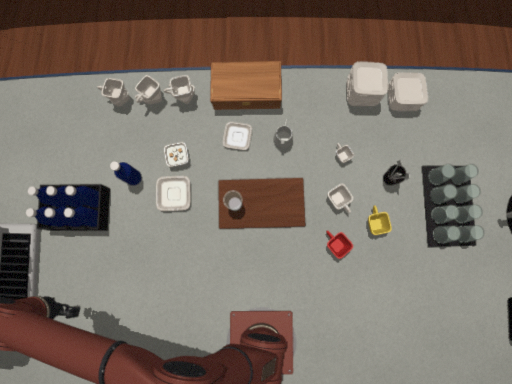

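View pics/wrist0.png

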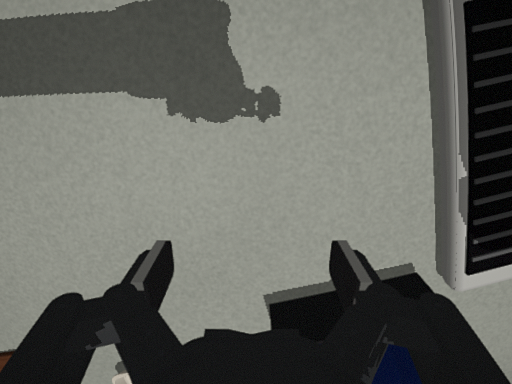

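The scene view shows the large saucer at (362,189), the small saucer at (295,247), the large cup at (179,183) and the small cup at (168,226). The red cup is at (188,148), the yellow one at (143,165), cup stacks at (380,285), (424,285) and (472,283), and saucer stacks at (60,293) and (117,293). The glass stands on the board at (293,170).

In the top view the same candidates are:
- **Saucer:** (173,194) large, (237,136) small, and stacks at (369,82) and (408,90).
- **Cup:** (341,198) large white, (344,155) small, (340,245) red, (380,223) yellow, and stacks at (115,90), (148,90) and (181,88).

I choose the saucer at (173,194) and the cup at (341,198). Next I'll check sizes and take close crops.

```bash
cat > h.py <<'E'
import numpy as np,cv2
def cloud(c,d):
    """world xyz for each pixel"""
    K=np.array(c["intrinsics"]);k1=float(np.ravel(c["k1"])[0])
    h,w=d.shape
    u,v=np.meshgrid(np.arange(w),np.arange(h))
    pts=np.stack([u,v],-1).reshape(-1,1,2).astype(np.float64)
    n=cv2.undistortPoints(pts,K,np.array([k1,0,0,0]),None,None,None,(3,50,1e-10)) if False else cv2.undistortPoints(pts,K,np.array([k1,0,0,0,0.]))
    n=n.reshape(h,w,2)
    X=np.dstack([n[...,0]*d,n[...,1]*d,d])
    R=np.array(c["R"]);t=np.ravel(c["t"])
    W=(X-t)@R
    W[d<=0]=np.nan
    return W
def proj(c,P):
    P=np.atleast_2d(P);R=np.array(c["R"]);t=np.ravel(c["t"])
    q,_=cv2.projectPoints(P.astype(float),cv2.Rodrigues(R)[0],t.astype(float),np.array(c["intrinsics"]),np.array([float(np.ravel(c["k1"])[0]),0,0,0]))
    return q.reshape(-1,2)
E
python3 - <<'E'
from station import env
from h import *
for n in ["top","scene"]:
    c=env.calibration(n); d=np.load(f"pics/{n}0d.npy"); p=cv2.imread(f"pics/{n}0.png"); W=cloud(c,d)
    pts=dict(top=dict(saucer=(173,194),ssau=(237,136),cup=(341,198),scup=(344,155),board=(261,204),glass=(233,202)),scene=dict(saucer=(362,189),cup=(179,183),board=(255,186),ssau=(295,247),scup=(168,226)))[n]
    for k,(u,v) in pts.items():
        r=26
        M=np.zeros(d.shape,bool); M[max(0,v-r):v+r,max(0,u-r):u+r]=1
        hsv=cv2.cvtColor(p,cv2.COLOR_BGR2HSV)
        if k=="board":
            mask=((hsv[...,0]<15)&(hsv[...,1]>90)&(hsv[...,2]<140)).astype(np.uint8)
            mask[:, :]*=1
        else:
            mask=((W[...,2]>0.008)&(hsv[...,1]<60)&M).astype(np.uint8)
        num,lab=cv2.connectedComponents(mask)
        l=lab[v,u]
        if l==0: 
            l=np.bincount(lab[M][lab[M]>0]).argmax() if (lab[M]>0).any() else 0
        sel=W[(lab==l)]
        sel=sel[np.isfinite(sel[:,0])]
        rect=cv2.minAreaRect(sel[:,:2].astype(np.float32))
        print(n,k,len(sel),np.round(rect[0],3),np.round(rect[1],3),round(rect[2],1),"z",np.round(np.percentile(sel[:,2],[1,50,98]),3))
p=cv2.imread("pics/top0.png")
a=cv2.resize(p[165:225,140:200],(390,390),interpolation=cv2.INTER_CUBIC);b=cv2.resize(p[170:230,310:370],(390,390),interpolation=cv2.INTER_CUBIC)
cv2.imwrite("pics/crop0.png",np.hstack([a,b]))
E
```

```text
top saucer 665 [0.555 0.332] [0.128 0.134] 2.0 z [0.008 0.016 0.029]
top ssau 301 [0.783 0.088] [0.105 0.113] 80.8 z [0.008 0.016 0.025]
top cup 348 [ 0.518 -0.306] [0.105 0.078] 31.8 z [0.009 0.039 0.066]
top scup 176 [ 0.708 -0.322] [0.08  0.058] 27.3 z [0.009 0.031 0.049]
top board 3762 [ 0.516 -0.005] [0.186 0.325] 1.3 z [0.006 0.013 0.02 ]
top glass 183 [0.508 0.094] [0.057 0.056] 49.5 z [0.014 0.024 0.13 ]
scene saucer 622 [0.56  0.333] [0.135 0.132] 1.3 z [0.008 0.018 0.028]
scene cup 471 [ 0.524 -0.303] [0.107 0.076] 33.7 z [0.009 0.042 0.064]
scene board 3365 [ 0.524 -0.004] [0.193 0.326] 0.2 z [0.005 0.013 0.018]
scene ssau 402 [0.786 0.086] [0.105 0.108] 81.1 z [0.008 0.017 0.023]
scene scup 296 [ 0.712 -0.318] [0.083 0.057] 30.1 z [0.009 0.032 0.047]
```

View pics/crop0.png

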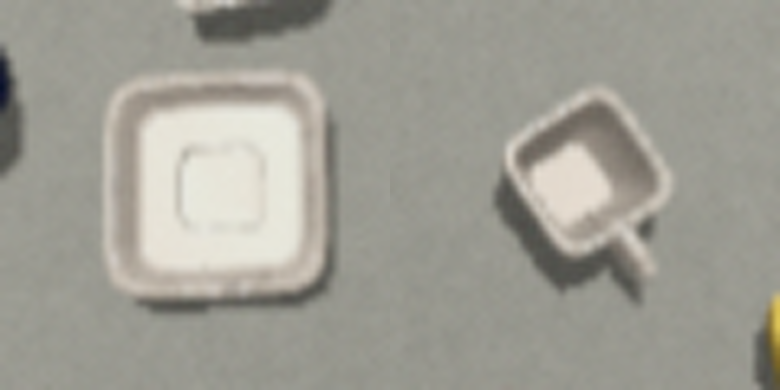

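The left crop shows the large saucer: 132 mm square, centre near (0.557, 0.333), turned about 1.5°. The right crop shows the white cup: 77 mm wide, handle toward lower right, yaw about -148°. Both sizes match the task, so the choice holds. I'll write a small move planner, then go above the saucer for a wrist look.

```bash
cat >> h.py <<'E'
from scipy.spatial.transform import Rotation as Ro
def pose(s): return np.array(s["tool_pos"]),Ro.from_euler('xyz',s["eef_rot"],degrees=True)
def rows(s,tp,tR,n,clo,p0=None,R0=None):
    """prints a constant-screw-like row list: shift along tool axes as they stand"""
    if p0 is None: p0,R0=pose(s)
    rv=(R0.inv()*tR).as_rotvec(degrees=True)
    out=[];p=p0.copy();R=R0
    drv=np.round(rv/n,2)
    for i in range(n):
        goal=p0+(tp-p0)*(i+1)/n
        sh=np.round(R.inv().apply(goal-p)*100,2)
        out.append([clo,*sh,*drv]); p=p+R.apply(sh/100); R=R*Ro.from_rotvec(drv,degrees=True)
    print("; ".join(" ".join(f"{x:g}" for x in r) for r in out)); print("end",np.round(p,4),np.round(R.as_euler('xyz',degrees=True),2))
    return p,R
def down(yaw,tilt=0): # tilt about tool x
    return Ro.from_euler('xyz',[180,0,yaw],degrees=True)*Ro.from_rotvec([tilt,0,0],degrees=True)
E
python3 - <<'E'
from station import env
from h import *
s=env.state()
rows(s,np.array([0.53,0.30,0.27]),down(181.5),12,0)
E
```

```text
0 -3.67 -1.91 -0.53 -0.01 -0 -1.31; 0 -3.62 -1.99 -0.54 -0.01 -0 -1.31; 0 -3.58 -2.07 -0.53 -0.01 -0 -1.31; 0 -3.53 -2.15 -0.54 -0.01 -0 -1.31; 0 -3.48 -2.24 -0.54 -0.01 -0 -1.31; 0 -3.43 -2.31 -0.53 -0.01 -0 -1.31; 0 -3.37 -2.39 -0.54 -0.01 -0 -1.31; 0 -3.32 -2.47 -0.54 -0.01 -0 -1.31; 0 -3.26 -2.54 -0.53 -0.01 -0 -1.31; 0 -3.2 -2.61 -0.54 -0.01 -0 -1.31; 0 -3.14 -2.69 -0.54 -0.01 -0 -1.31; 0 -3.08 -2.76 -0.54 -0.01 -0 -1.31
end [0.53 0.3  0.27] [ 179.95    0.   -178.48]
```

Emit:
move_arm(steps="0 -3.7 -1.9 -0.5 0 0 -1.3; 0 -3.6 -2 -0.5 0 0 -1.3; 0 -3.6 -2 -0.5 0 0 -1.3; 0 -3.5 -2.2 -0.6 0 0 -1.3; 0 -3.5 -2.2 -0.5 0 0 -1.3; 0 -3.4 -2.3 -0.6 0 0 -1.3; 0 -3.4 -2.4 -0.5 0 0 -1.3; 0 -3.3 -2.5 -0.6 0 0 -1.3; 0 -3.3 -2.5 -0.5 0 0 -1.3; 0 -3.2 -2.6 -0.6 0 0 -1.3; 0 -3.1 -2.7 -0.5 0 0 -1.3; 0 -3.1 -2.8 -0.6 0 0 -1.4")

```text
time: 1.35
tool_pos: [0.5309, 0.2989, 0.2712]
eef_rot: [-180.0, -0.0, -178.4]
wrist_force: [-0.1, 1.2, -0.5]
finger_gap: 0.997
```

Emit:
move_arm(steps="0 0 0 0 0 0 0; 0 0 0 0 0 0 0; 0 0 0 0 0 0 0")

```text
time: 1.65
tool_pos: [0.5291, 0.3014, 0.2707]
eef_rot: [180.0, -0.1, -178.4]
wrist_force: [-1.5, 0.4, -0.2]
finger_gap: 1.001
```

```bash
python3 - <<'E'
from station import env
from h import *
s=env.state(); print(s['tool_pos'],s['eef_rot'],s['qpos'])
c=env.calibration("wrist");p,d=env.camera("wrist")
np.savez("pics/w1.npz",p=p,d=d,**{k:np.array(v) for k,v in c.items()});cv2.imwrite("pics/w1.png",p[:,:,::-1])
E
```

```text
[0.52911172 0.30135396 0.2707442 ] [ 1.79992108e+02 -6.12081465e-02 -1.78423007e+02] [-48.5434319   12.99161432  17.89824019  84.98784413  -4.03147447
  82.6968499   61.0186005 ]
```

View pics/w1.png

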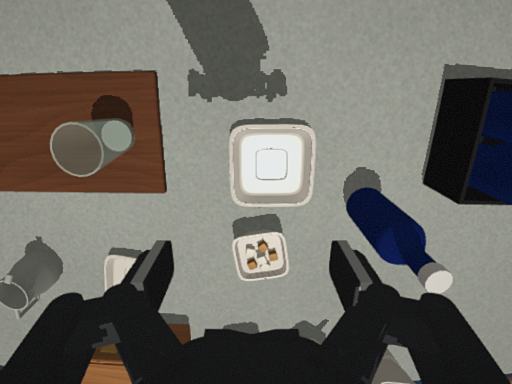

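The wrist view shows the saucer at (271,163), with the sugar bowl beyond it at (260,250). The board's +y end is at the left (columns 157–166), the glass at (92,148) and the bottle at (400,235). I'll measure the saucer, board and glass from it.

```bash
cat >> h.py <<'E'
def load(f):
    z=np.load(f); c={k:z[k] for k in ["intrinsics","k1","R","t"]}; return z["p"],z["d"],c
def sq_fit(p,d,c,uv,zlo,zhi,r=60,white=True):
    """component around uv in height band, min-area rect in world xy"""
    W=cloud(c,d);hsv=cv2.cvtColor(p,cv2.COLOR_RGB2HSV)
    M=np.zeros(d.shape,bool);u,v=uv;M[max(0,v-r):v+r,max(0,u-r):u+r]=1
    m=(W[...,2]>zlo)&(W[...,2]<zhi)&M
    if white: m&=hsv[...,1]<60
    num,lab,st,_=cv2.connectedComponentsWithStats(m.astype(np.uint8))
    l=1+st[1:,4].argmax()
    P=W[lab==l]
    rr=cv2.minAreaRect(P[:,:2].astype(np.float32)); return rr,P
E
python3 - <<'E'
from h import *
p,d,c=load("pics/w1.npz")
W=cloud(c,d)
for lo in [0.004,0.008,0.015]:
    r,P=sq_fit(p,d,c,(271,163),lo,0.05,50); print(lo,np.round(r[0],4),np.round(r[1],4),round(r[2],2),np.round(np.percentile(P[:,2],[5,50,99]),4), P[:,:2].mean(0).round(4))
# ledge floor heights
print("counter z",np.nanmedian(W[80:110,300:400,2]),"floor",W[163,271],"ledge",W[140:145,271,2])
print("board top",np.nanmedian(W[175:185,30:140,2]))
# board mask at +y end : edges
hsv=cv2.cvtColor(p,cv2.COLOR_RGB2HSV)
m=((hsv[...,0]<15)&(hsv[...,1]>90)&(W[...,2]<0.03)).astype(np.uint8); m[200:]=0
m=cv2.morphologyEx(m,cv2.MORPH_OPEN,np.ones((3,3),np.uint8))
# right edge fit top face
pts=[]
for v in range(85,185):
    u=np.where(m[v])[0].max(); w=W[v,u-1]; pts.append(w)
pts=np.array(pts); a=np.polyfit(pts[:,0],pts[:,1],1); res=pts[:,1]-np.polyval(a,pts[:,0]); k=abs(res)<.003; a=np.polyfit(pts[k,0],pts[k,1],1)
print("+y end: y at x=.52",np.polyval(a,.52),"yaw",-np.degrees(np.arctan(a[0])),pts[:,2].mean())
for name,f in [("top(-x)",lambda x:x.min()),("bot(+x)",lambda x:x.max())]:
    q=[]
    for u in list(range(5,40))+list(range(130,154)):
        v=f(np.where(m[:,u])[0]); q.append(W[v+(1 if name[0]=='t' else -1),u])
    q=np.array(q); b=np.polyfit(q[:,1],q[:,0],1); k=abs(q[:,0]-np.polyval(b,q[:,1]))<.003; b=np.polyfit(q[k,1],q[k,0],1)
    print(name,"x at y=.08",np.polyval(b,.08),"slope deg",-np.degrees(np.arctan(b[0])))
E
```

```text
0.004 [0.5568 0.335 ] [0.1315 0.1307] 1.81 [0.005  0.0094 0.0268] [0.5566 0.3358]
0.008 [0.5568 0.335 ] [0.1315 0.1307] 1.81 [0.0082 0.015  0.027 ] [0.5565 0.336 ]
0.015 [0.5568 0.335 ] [0.1315 0.1307] 1.81 [0.0162 0.024  0.0273] [0.5559 0.3364]
counter z -6.265798292787481e-05 floor [0.55533354 0.33528196 0.00442693] ledge [0.007986   0.00805923 0.00803496 0.00796578 0.00814136]
board top 0.013411742659292004
+y end: y at x=.52 0.16077275275881 yaw -0.8331276850930613 0.011407404889523375
top(-x) x at y=.08 0.4241588421511599 slope deg 1.1386111168491495
bot(+x) x at y=.08 0.6062911114594023 slope deg 0.8677084147468943
```

Emit:
move_arm(steps="0 0.3 -4 -0.5 0 0 0; 0 0.3 -4 -0.5 0 0 0; 0 0.3 -4 -0.5 0 0 0; 0 0.3 -4 -0.5 0 0 0; 0 0.3 -4 -0.5 0 0 0; 0 0.3 -4 -0.5 0 0 0; 0 0.3 -4 0 0 0 0; 0 0.3 -4 0 0 0 0; 0 0.3 -4 0 0 0 0; 0 0.3 -4 0 0 0 0; 0 0 0 0 0 0 0; 0 0 0 0 0 0 0")

```text
time: 2.9
tool_pos: [0.5104, -0.1, 0.3012]
eef_rot: [180.0, 0.0, -178.5]
wrist_force: [0.5, 0.2, -0.1]
finger_gap: 0.998
```

Emit:
move_arm(steps="0 0 0 0 0 0 0; 0 0 0 0 0 0 0; 0 0 0 0 0 0 0")

```text
time: 3.2
tool_pos: [0.5107, -0.0991, 0.3011]
eef_rot: [-180.0, -0.0, -178.4]
wrist_force: [-0.4, -0.2, 0.5]
finger_gap: 0.998
```

```bash
python3 - <<'E'
from station import env
from h import *
s=env.state(); print(s['tool_pos'],s['eef_rot'],s['joint_velocities'])
c=env.calibration("wrist");p,d=env.camera("wrist")
np.savez("pics/w2.npz",p=p,d=d,**{k:np.array(v) for k,v in c.items()});cv2.imwrite("pics/w2.png",p[:,:,::-1])
E
```

```text
[ 0.51074113 -0.09912988  0.30112411] [-1.79999912e+02 -1.32694823e-02 -1.78372879e+02] [ 2.00827021e-01  9.56170756e-05  3.43567049e-01 -1.76275951e-01
  4.74210564e-02  4.69083324e-03  1.17103599e-01]
```

View pics/w2.png

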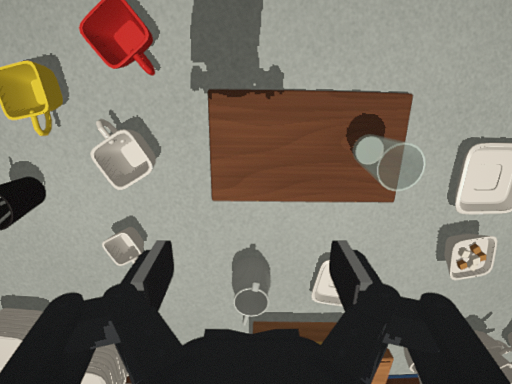

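The wrist view shows the whole board, with its corners near (208,90), (411,94), (394,202) and (212,201). The glass foot is at (369,150), and the cup is at (122,158) with its handle toward (104,130). Red, yellow and small cups sit apart from it.

```bash
cat >> h.py <<'E'
def ray_z(c,uv,z):
    K=np.array(c["intrinsics"]);k1=float(np.ravel(c["k1"])[0]);R=np.array(c["R"]);t=np.ravel(c["t"])
    n=cv2.undistortPoints(np.array(uv,float).reshape(-1,1,2),K,np.array([k1,0,0,0,0.])).reshape(-1,2)
    D=np.c_[n,np.ones(len(n))]@R; C=-R.T@t
    return C+D*((z-C[2])/D[:,2])[:,None]
E
python3 - <<'E'
from h import *
p,d,c=load("pics/w2.npz"); W=cloud(c,d)
hsv=cv2.cvtColor(p,cv2.COLOR_RGB2HSV)
m=((hsv[...,0]<15)&(hsv[...,1]>80)&(W[...,2]<0.03)).astype(np.uint8); m[220:]=0;m[:,:190]=0
def edge(axis,rng,first):
    o=[]
    for k in rng:
        a=np.where(m[k] if axis=='r' else m[:,k])[0]
        e=a.min()-.5 if first else a.max()+.5
        o.append((e,k) if axis=='r' else (k,e))
    P=ray_z(c,o,0.014)
    return P
def line(P,i,j):
    a=np.polyfit(P[:,i],P[:,j],1)
    for _ in range(3):
        k=abs(P[:,j]-np.polyval(a,P[:,i]))<.002; a=np.polyfit(P[k,i],P[k,j],1)
    return a,k.mean()
L,kl=line(edge('r',range(100,195),True),0,1)
T,kt=line(edge('c',range(215,400),True),1,0)
B,kb=line(edge('c',range(220,345),False),1,0)
Rr,kr=line(edge('r',list(range(100,115))+list(range(140,145))+list(range(192,198)),False),0,1)
print("yaws",np.degrees(np.arctan([L[0],-T[0],-B[0],Rr[0]])),kl,kt,kb,kr)
print("-y end at x=.52",np.polyval(L,.52),"+y end",np.polyval(Rr,.52))
print("x edges at y=0:",np.polyval(T,0),np.polyval(B,0))
yaw=np.arctan((-T[0]-B[0]+L[0])/3)
# intersect centrelines
cx0=(np.polyval(T,0)+np.polyval(B,0))/2; y0=(np.polyval(L,.52)+np.polyval(Rr,.52))/2
print("centre",cx0,y0,np.degrees(yaw))
pl=np.array([cx0,y0])+0.085*np.array([np.sin(yaw),-np.cos(yaw)]); print("place",pl)
# cup
for lo in [.05,.055,.058]:
    r,P=sq_fit(p,d,c,(122,155),lo,.075,45); print("rim",lo,len(P),np.round(r[0],4),np.round(r[1],4),round(r[2],2),np.percentile(P[:,2],[50,99]).round(4))
r,P=sq_fit(p,d,c,(122,155),.006,.075,45); print("all",np.round(r[0],4),np.round(r[1],4),round(r[2],2))
b=cv2.resize(cv2.cvtColor(p[110:200,75:175],cv2.COLOR_RGB2BGR),(700,600*7//7),interpolation=cv2.INTER_CUBIC); cv2.imwrite("pics/cupcrop.png",b)
E
```

```text
Traceback (most recent call last):
TypeError: expected non-empty vector for x
```

```bash
cat > b.py <<'E'
from h import *
p,d,c=load("pics/w2.npz"); W=cloud(c,d)
hsv=cv2.cvtColor(p,cv2.COLOR_RGB2HSV)
m=((hsv[...,0]<15)&(hsv[...,1]>80)&(W[...,2]<0.03)).astype(np.uint8); m[220:]=0;m[:,:190]=0
n,lab,st,_=cv2.connectedComponentsWithStats(m); m=(lab==1+st[1:,4].argmax()).astype(np.uint8)
print(st[1:])
def edge(axis,rng,first):
    o=[]
    for k in rng:
        a=np.where(m[k] if axis=='r' else m[:,k])[0]
        if len(a)==0: continue
        e=a.min()-.5 if first else a.max()+.5
        o.append((e,k) if axis=='r' else (k,e))
    return ray_z(c,o,0.014)
def line(P,i,j):
    a=np.polyfit(P[:,i],P[:,j],1)
    for _ in range(5):
        r=abs(P[:,j]-np.polyval(a,P[:,i])); k=r<=max(.0015,np.median(r)*1.5); a=np.polyfit(P[k,i],P[k,j],1)
    return a,k.mean()
L,kl=line(edge('r',range(100,195),True),0,1)
T,kt=line(edge('c',range(215,400),True),1,0)
B,kb=line(edge('c',range(220,345),False),1,0)
Rr,kr=line(edge('r',list(range(96,115))+list(range(192,200)),False),0,1)
print("yaws",np.degrees(np.arctan([L[0],-T[0],-B[0],Rr[0]])),kl,kt,kb,kr)
print("-y end at x=.52",np.polyval(L,.52),"+y end",np.polyval(Rr,.52))
print("x edges at y=0:",np.polyval(T,0),np.polyval(B,0))
yaw=np.arctan((-T[0]-B[0]+L[0])/3)
cx0=(np.polyval(T,0)+np.polyval(B,0))/2; y0=(np.polyval(L,.52)+np.polyval(Rr,.52))/2
print("centre",cx0,y0,np.degrees(yaw))
pl=np.array([cx0,y0])+0.085*np.array([np.sin(yaw),-np.cos(yaw)]); print("place",pl)
for lo in [.05,.055,.058]:
    r,P=sq_fit(p,d,c,(122,155),lo,.075,45); print("rim",lo,len(P),np.round(r[0],4),np.round(r[1],4),round(r[2],2),np.percentile(P[:,2],[50,99]).round(4))
r,P=sq_fit(p,d,c,(122,155),.006,.075,45); print("all",np.round(r[0],4),np.round(r[1],4),round(r[2],2))
b=cv2.resize(cv2.cvtColor(p[110:200,75:175],cv2.COLOR_RGB2BGR),(660,594),interpolation=cv2.INTER_CUBIC); cv2.imwrite("pics/cupcrop.png",b)
E
python3 b.py
```

```text
[[  208    90   205   112 19404]]
yaws [1.14604984 1.19487678 0.95559299 0.92400027] 0.9894736842105263 0.9945945945945946 1.0 1.0
-y end at x=.52 -0.16669516137664103 +y end 0.1590676251453381
x edges at y=0: 0.4232657359177696 0.6099037141916747
centre 0.5165847250547222 -0.0038137681156514697 1.0988433749108562
place [ 0.51821479 -0.08879814]
rim 0.05 967 [ 0.5198 -0.3036] [0.1071 0.0781] 31.52 [0.0597 0.063 ]
rim 0.055 674 [ 0.5319 -0.2962] [0.0788 0.0781] 31.52 [0.061  0.0632]
rim 0.058 562 [ 0.5328 -0.2957] [0.0769 0.0781] 31.87 [0.0612 0.0632]
all [ 0.5196 -0.3039] [0.1079 0.0781] 31.75
```

View pics/cupcrop.png

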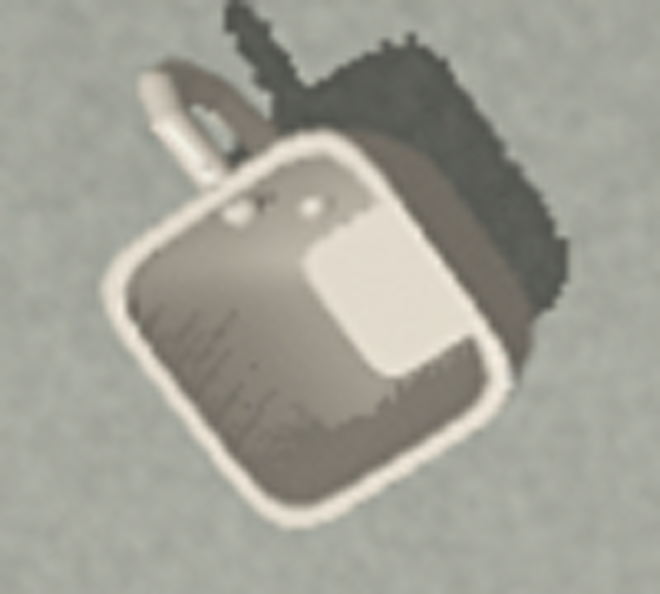

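The board centre comes out at (0.5166, -0.0038) with yaw about 1.0°, so the target is (0.518, -0.089). The cup is at (0.5325, -0.296), its handle direction -148.3°, and its rim measured 77 × 78 mm, as specified. The saucer is at (0.5568, 0.335), yaw 1.8°. I'll pinch its -y rim wall with the tool tilted 30° along the wall.

```bash
python3 - <<'E'
from station import env
from h import *
s=env.state()
R=down(181.8,-30); print(R.apply([0,0,1]),R.apply([0,1,0]))
rows(s,np.array([0.5585,0.205,0.20]),R,12,0.79)
E
```

```text
[-0.01570538  0.49975328 -0.8660254 ] [-0.02720252  0.86559807  0.5       ]
0.79 -0.47 2.52 0.84 -2.5 0 -0.02; 0.79 -0.47 2.49 0.96 -2.5 0 -0.02; 0.79 -0.47 2.44 1.06 -2.5 0 -0.02; 0.79 -0.47 2.4 1.16 -2.5 0 -0.02; 0.79 -0.47 2.33 1.27 -2.5 0 -0.02; 0.79 -0.48 2.29 1.37 -2.5 0 -0.02; 0.79 -0.47 2.22 1.47 -2.5 0 -0.02; 0.79 -0.48 2.15 1.56 -2.5 0 -0.02; 0.79 -0.47 2.08 1.65 -2.5 0 -0.02; 0.79 -0.48 2.01 1.75 -2.5 0 -0.02; 0.79 -0.47 1.93 1.83 -2.5 0 -0.02; 0.79 -0.48 1.85 1.91 -2.5 0 -0.02
end [0.5585 0.205  0.2   ] [ 1.5000e+02  5.0000e-02 -1.7817e+02]
```

Emit:
move_arm(steps="0.79 -0.5 2.5 0.8 -2.5 0 0; 0.79 -0.5 2.5 1 -2.5 0 0; 0.79 -0.5 2.4 1.1 -2.5 0 0; 0.79 -0.5 2.4 1.2 -2.5 0 0; 0.79 -0.5 2.3 1.3 -2.5 0 0; 0.79 -0.5 2.3 1.4 -2.5 0 0; 0.79 -0.4 2.2 1.5 -2.5 0 0; 0.79 -0.4 2.2 1.6 -2.5 0 0; 0.79 -0.5 2.1 1.6 -2.5 0 0; 0.79 -0.5 2 1.8 -2.5 0 -0.1; 0.79 -0.4 1.9 1.8 -2.5 0 -0.1; 0.79 -0.5 1.8 1.9 -2.5 0 0")

```text
time: 4.45
tool_pos: [0.5595, 0.2045, 0.1978]
eef_rot: [149.9, 0.1, -178.3]
wrist_force: [0.6, -0.2, 0.1]
finger_gap: 0.212
```

Emit:
move_arm(steps="0.79 0 0 0 0 0 0; 0.79 0 0 0 0 0 0; 0.79 0 0 0 0 0 0")

```text
time: 4.75
tool_pos: [0.5599, 0.2022, 0.1987]
eef_rot: [150.1, 0.1, -178.4]
wrist_force: [0.5, -0.1, -0.4]
finger_gap: 0.208
```

```bash
python3 - <<'E'
from station import env
from h import *
s=env.state(); print(s['tool_pos'],s['eef_rot'],s['qpos'],s['finger_gap'],s['wrist_force'])
R=down(181.8,-30)
c=env.calibration("wrist");p,d=env.camera("wrist")
np.savez("pics/w3.npz",p=p,d=d,**{k:np.array(v) for k,v in c.items()});cv2.imwrite("pics/w3.png",p[:,:,::-1])
tgt=np.array([0.5585,0.2795,0.013])
z=R.apply([0,0,1])
q=rows(s,tgt-0.06*z,R,4,0.79)
rows(s,tgt,R,6,0.79,*q)
W=cloud(c,d)
r,P=sq_fit(p,d,c,tuple(proj(c,[0.5568,0.335,0.02])[0].astype(int)),0.006,0.04,70);print(r,P[:,2].max())
E
```

```text
[0.55994552 0.20222243 0.19871611] [ 1.50052543e+02  1.39515381e-01 -1.78354873e+02] [-30.41622961  12.07629651  28.7348116  101.73256514 -37.96500437
  71.61478403 103.10620883] 0.2081017128439694 [ 0.54285161 -0.11456262 -0.40213392]
0.79 -0.01 -0.64 3.49 -0.01 0.05 -0.02; 0.79 -0.02 -0.65 3.49 -0.01 0.05 -0.02; 0.79 -0.02 -0.65 3.48 -0.01 0.05 -0.02; 0.79 -0.02 -0.64 3.49 -0.01 0.05 -0.02
end [0.5594 0.2495 0.065 ] [ 1.5001e+02  1.0000e-02 -1.7819e+02]
0.79 0 -0 1 -0 -0 0; 0.79 0 -0 1 -0 -0 0; 0.79 0 -0 1 -0 -0 0; 0.79 0 -0 1 -0 -0 0; 0.79 0 -0 1 -0 -0 0; 0.79 0 -0 1 -0 -0 0
end [0.5585 0.2795 0.013 ] [ 1.5001e+02  1.0000e-02 -1.7819e+02]
((0.5570505261421204, 0.33475953340530396), (0.13243889808654785, 0.13134954869747162), 1.9118472337722778) 0.02802386995457483
```

View pics/w3.png

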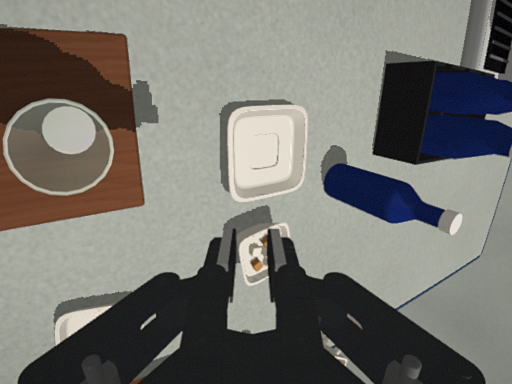

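The saucer, at (266,152), fits at (0.557, 0.335), yaw 1.9°, which agrees with the first fit. The pre-closed fingers are at the bottom, at (222,255) and (270,255), with thin tips. I'll go in along the wall direction.

Emit:
move_arm(steps="0.79 0 -0.6 3.5 0 0 0; 0.79 0 -0.7 3.5 0 0 0; 0.79 0 -0.6 3.5 0 0.1 0; 0.79 0 -0.7 3.4 0 0.1 0; 0.79 0 0 0 0 0 0; 0.79 0 0 0 0 0 0")

```text
time: 5.4
tool_pos: [0.5587, 0.2494, 0.0656]
eef_rot: [150.0, -0.1, -178.2]
wrist_force: [-0.7, -1.1, 0.2]
finger_gap: 0.211
```

```bash
python3 - <<'E'
from station import env
from h import *
s=env.state(); print(s['tool_pos'],s['eef_rot'],s['wrist_force'])
R=down(181.8,-30)
c=env.calibration("wrist");p,d=env.camera("wrist")
np.savez("pics/w4.npz",p=p,d=d,**{k:np.array(v) for k,v in c.items()});cv2.imwrite("pics/w4.png",p[:,:,::-1])
rows(s,np.array([0.5585,0.2795,0.013]),R,8,0.79)
E
```

```text
[0.558719   0.24940183 0.06562056] [ 1.50023148e+02 -8.56161853e-02 -1.78246762e+02] [-0.67939341 -1.0686415   0.21350228]
0.79 -0.01 -0 0.76 -0 -0.01 -0.01; 0.79 -0.01 -0.01 0.76 -0 -0.01 -0.01; 0.79 -0.01 0 0.75 -0 -0.01 -0.01; 0.79 -0.01 -0 0.76 -0 -0.01 -0.01; 0.79 -0.01 -0 0.76 -0 -0.01 -0.01; 0.79 -0.01 -0.01 0.76 -0 -0.01 -0.01; 0.79 -0.01 0 0.75 -0 -0.01 -0.01; 0.79 -0 -0 0.76 -0 -0.01 -0.01
end [0.5585 0.2795 0.013 ] [ 1.5002e+02  2.0000e-02 -1.7822e+02]
```

View pics/w4.png

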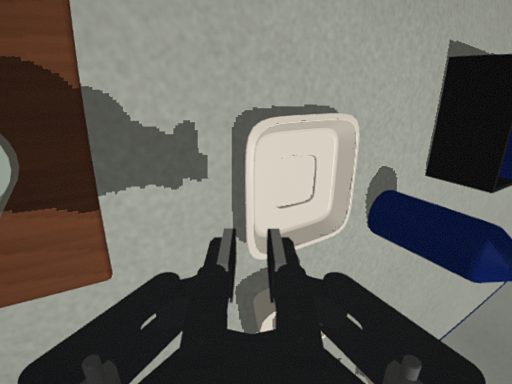

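The near rim wall, at (250,190), runs between the two finger tips at (225,240) and (278,240). I'll go in the remaining 60 mm.

Emit:
move_arm(steps="0.79 0 0 0.8 0 0 0; 0.79 0 0 0.8 0 0 0; 0.79 0 0 0.8 0 0 0; 0.79 0 0 0.8 0 0 0; 0.79 0 0 0.7 0 0 0; 0.79 0 0 0.6 0 0 0; 0.79 0 0 0.5 0 0 0; 0.79 0 0 0.4 0 0 0; 0.79 0 0 0.4 0 0 0; 0.79 0 0 0.3 0 0 0; 0.79 0 0 0 0 0 0; 0.79 0 0 0 0 0 0")

```text
time: 6.65
tool_pos: [0.5573, 0.2805, 0.0119]
eef_rot: [150.0, -0.1, -178.2]
wrist_force: [-0.0, -0.8, 0.7]
finger_gap: 0.21
```

```bash
python3 - <<'E'
from station import env
from h import *
s=env.state(); print(s['tool_pos'],s['eef_rot'],s['wrist_force'])
c=env.calibration("wrist");p,d=env.camera("wrist")
np.savez("pics/w5.npz",p=p,d=d,**{k:np.array(v) for k,v in c.items()});cv2.imwrite("pics/w5.png",p[:,:,::-1])
p,d=env.camera("scene");cv2.imwrite("pics/s5.png",cv2.resize(p[130:230,290:440,::-1],(750,500),interpolation=cv2.INTER_CUBIC))
E
```

```text
[0.55734828 0.28045058 0.01193859] [ 1.50004579e+02 -8.68529626e-02 -1.78226524e+02] [-0.03846614 -0.79786805  0.71272949]
```

View pics/w5.png

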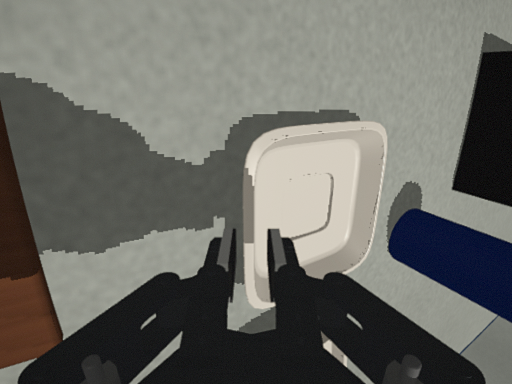

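View pics/s5.png

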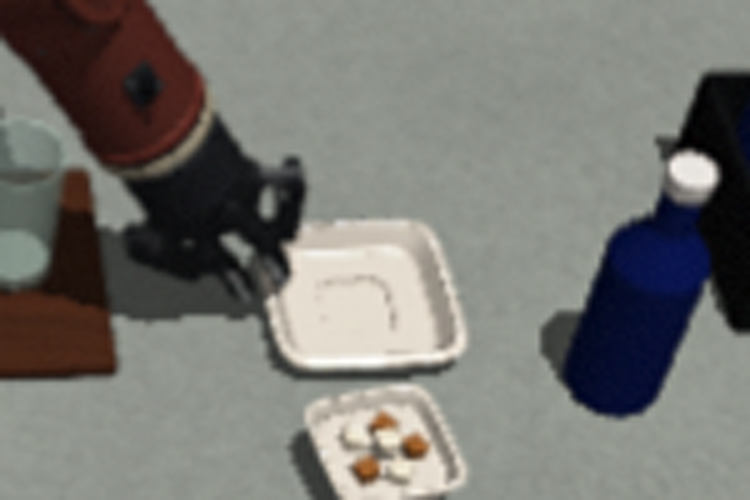

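In both views the fingers straddle the rim wall, with no contact force. I'll close.

Emit:
move_arm(steps="0.85 0 0 0 0 0 0; 0.88 0 0 0 0 0 0; 0.9 0 0 0 0 0 0; 0.92 0 0 0 0 0 0; 0.95 0 0 0 0 0 0; 1 0 0 0 0 0 0; 1 0 0 0 0 0 0; 1 0 0 0 0 0 0; 1 0 0 0 0 0 0")

```text
time: 7.65
tool_pos: [0.5573, 0.2805, 0.0119]
eef_rot: [150.0, -0.1, -178.2]
wrist_force: [-0.0, -0.2, 0.3]
finger_gap: -0.002
```

```bash
python3 - <<'E'
from station import env
from h import *
s=env.state(); print(s['tool_pos'],s['eef_rot'],s['wrist_force'],s['torque'],s['finger_gap'])
c=env.calibration("wrist");p,d=env.camera("wrist")
np.savez("pics/w6.npz",p=p,d=d,**{k:np.array(v) for k,v in c.items()});cv2.imwrite("pics/w6.png",p[:,:,::-1])
W=cloud(c,d);print("well",[ (uv,W[uv[1],uv[0]].round(4)) for uv in [(310,210),(300,160),(280,200)]])
m=np.zeros(d.shape,bool);m[150:230,262:370]=1;m&=(W[...,2]>.007)&(W[...,2]<.0105)
A=np.c_[W[m][:,:2],np.ones(m.sum())];k=np.linalg.lstsq(A,W[m][:,2],rcond=None)[0];print("ledge tilt deg x,y",np.degrees(k[:2]),m.sum())
E
```

```text
[0.5573058  0.28051544 0.01191184] [ 1.50001459e+02 -8.85907846e-02 -1.78223545e+02] [-0.0418327  -0.24504725  0.27192889] [-0.52751624  0.02328217 -0.07889606] -0.002044750777548403
well [((310, 210), array([0.5621, 0.34  , 0.0047])), ((300, 160), array([0.5189, 0.3224, 0.0082])), ((280, 200), array([0.5471, 0.3075, 0.0074]))]
ledge tilt deg x,y [-0.05804088  0.09013999] 5032
```

View pics/w6.png

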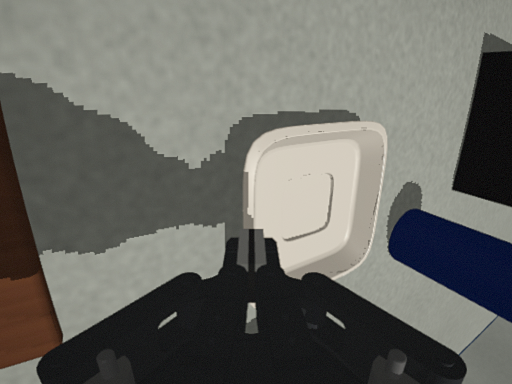

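The gap reads fully shut (-0.002), so either the wall isn't between the pads or the tips slid off it. I'll check where the saucer and finger tips are.

```bash
python3 - <<'E'
from station import env
from h import *
s=env.state(); p0,R0=pose(s); print(p0)
for f in ["w5","w6"]:
    p,d,c=load(f"pics/{f}.npz");W=cloud(c,d)
    T=(W-p0)@R0.as_matrix()   # tool frame coords
    hsv=cv2.cvtColor(p,cv2.COLOR_RGB2HSV)
    dark=(hsv[...,2]<90)&(abs(T[...,0])<.03)&(abs(T[...,1])<.05)&(T[...,2]>-.06)&(T[...,2]<.01)&np.isfinite(d)&(W[...,2]>.005)
    q=T[dark]; 
    print(f,"finger pts",len(q)); 
    for a,b in [(-.05,-.01),(-.01,-.003),(-.003,.003),(.003,.01),(.01,.05)]:
        k=(q[:,1]>a)&(q[:,1]<b)
        if k.sum()>5: print("  y",a,b,k.sum(),"zmax",np.percentile(q[k,2],98).round(4),"x",np.percentile(q[k,0],[2,98]).round(4),"y",np.percentile(q[k,1],[2,98]).round(4))
    # saucer inner/rim pixels: white pts
    white=(hsv[...,1]<60)&(hsv[...,2]>120)&(W[...,2]>.006)&(W[...,2]<.04)&(W[...,1]>.25)&(W[...,0]<.63)&(W[...,0]>.48)
    P=W[white]; r=cv2.minAreaRect(P[:,:2].astype(np.float32)); print("  saucer",np.round(r[0],4),np.round(r[1],4),round(r[2],2), "zmax",P[:,2].max())
    rim=P[(P[:,2]>.022)&(P[:,0]>.53)&(P[:,0]<.57)&(P[:,1]<.30)]; print("  near rim y",np.percentile(rim[:,1],[2,50,98]) if len(rim) else None, len(rim))
E
python3 - <<'E'
import cv2
p=cv2.imread("pics/w6.png");q=cv2.imread("pics/w5.png")
import numpy as np
f=lambda a:cv2.resize(a[200:320,190:310],(390,390),interpolation=cv2.INTER_CUBIC)
cv2.imwrite("pics/fcrop.png",np.hstack([f(q),f(p)]))
E
```

```text
[0.55726222 0.28052222 0.01187098]
w5 finger pts 1699
  y -0.05 -0.01 603 zmax -0.0299 x [0.0062 0.0115] y [-0.0215 -0.0102]
  y -0.01 -0.003 286 zmax -0.0254 x [-0.0096  0.0114] y [-0.0099 -0.0081]
  y 0.003 0.01 153 zmax -0.0257 x [-0.0088  0.011 ] y [0.0093 0.0099]
  y 0.01 0.05 657 zmax -0.0305 x [0.0063 0.0115] y [0.0102 0.0224]
  saucer [0.5506 0.4312] [0.1304 0.3264] 3.25 zmax 0.03904067636909123
  near rim y [0.26869215 0.27141632 0.27463204] 608
w6 finger pts 1462
  y -0.05 -0.01 145 zmax -0.0332 x [0.0061 0.0076] y [-0.0127 -0.0101]
  y -0.01 -0.003 372 zmax -0.0301 x [0.0063 0.0115] y [-0.0098 -0.0031]
  y -0.003 0.003 376 zmax -0.0291 x [0.0101 0.0115] y [-0.0028  0.0028]
  y 0.003 0.01 378 zmax -0.0308 x [0.0064 0.0115] y [0.0031 0.0098]
  y 0.01 0.05 191 zmax -0.0328 x [0.0061 0.0077] y [0.0101 0.0137]
  saucer [0.556  0.3347] [0.1296 0.1316] 2.31 zmax 0.02785387140805637
  near rim y [0.26845535 0.27118537 0.27434414] 356
```

View pics/fcrop.png

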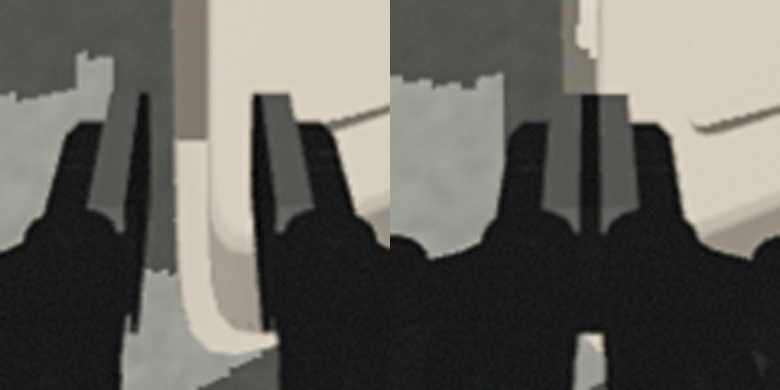

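```bash
python3 - <<'E'
from station import env
from h import *
s=env.state(); p0,R0=pose(s)
p,d,c=load("pics/w6.npz");W=cloud(c,d);T=(W-p0)@R0.as_matrix()
for u in (243,251,259):
    print(u,[(v,*(T[v,u]*1000).round(0).astype(int),p[v,u].tolist()) for v in list(range(226,236,1))+[240,250,260,270,280]])
print(proj(c,p0),proj(c,p0+R0.apply([0.011,0,0])), proj(c,p0+R0.apply([0.011,0,-.019])))
E
```

```text
243 [(226, np.int64(-9), np.int64(-5), np.int64(12), [110, 107, 97]), (227, np.int64(-9), np.int64(-5), np.int64(12), [108, 105, 95]), (228, np.int64(-9), np.int64(-5), np.int64(10), [103, 100, 93]), (229, np.int64(11), np.int64(-4), np.int64(-29), [86, 87, 84]), (230, np.int64(11), np.int64(-4), np.int64(-31), [85, 85, 83]), (231, np.int64(11), np.int64(-4), np.int64(-32), [87, 87, 83]), (232, np.int64(11), np.int64(-4), np.int64(-33), [85, 85, 81]), (233, np.int64(10), np.int64(-4), np.int64(-33), [84, 85, 81]), (234, np.int64(10), np.int64(-4), np.int64(-34), [85, 86, 82]), (235, np.int64(11), np.int64(-4), np.int64(-36), [86, 86, 83]), (240, np.int64(10), np.int64(-4), np.int64(-40), [86, 87, 83]), (250, np.int64(10), np.int64(-3), np.int64(-50), [86, 85, 82]), (260, np.int64(11), np.int64(-3), np.int64(-59), [86, 86, 82]), (270, np.int64(12), np.int64(-3), np.int64(-68), [22, 23, 21]), (280, np.int64(12), np.int64(-3), np.int64(-74), [25, 28, 28])]
251 [(226, np.int64(6), np.int64(1), np.int64(-16), [125, 120, 110]), (227, np.int64(5), np.int64(1), np.int64(-16), [128, 124, 112]
[... 1163 characters left out ...]
 np.int64(5), np.int64(-32), [85, 85, 82]), (232, np.int64(10), np.int64(5), np.int64(-32), [86, 85, 82]), (233, np.int64(11), np.int64(5), np.int64(-34), [86, 86, 83]), (234, np.int64(11), np.int64(5), np.int64(-35), [87, 88, 83]), (235, np.int64(10), np.int64(5), np.int64(-35), [86, 86, 82]), (240, np.int64(11), np.int64(5), np.int64(-41), [85, 85, 81]), (250, np.int64(10), np.int64(4), np.int64(-50), [87, 88, 84]), (260, np.int64(11), np.int64(4), np.int64(-59), [85, 85, 81]), (270, np.int64(12), np.int64(4), np.int64(-68), [23, 25, 25]), (280, np.int64(11), np.int64(4), np.int64(-74), [25, 26, 27])]
[[250.11732553 222.87664679]] [[250.09533159 207.7580474 ]] [[250.01710767 220.68922716]]
```

```bash
python3 - <<'E'
from h import *
poses={"w1":([0.5291,0.3014,0.2707],[180,-.06,-178.42]),"w2":([0.5107,-0.0991,0.3011],[180,0,-178.37]),"w4":([0.5587,0.2494,0.0656],[150.02,-.09,-178.25]),"w6":([0.5573,0.2805,0.0119],[150,-.09,-178.22])}
for f,(t,e) in poses.items():
    p,d,c=load(f"pics/{f}.npz");W=cloud(c,d);R0=Ro.from_euler('xyz',e,degrees=True)
    T=(W-np.array(t))@R0.as_matrix()
    C=-np.array(c["R"]).T@np.ravel(c["t"]); print(f,"cam in tool",R0.inv().apply(C-t).round(4), "depthmin",d[d>0].min())
    near=(d>0)&(d<0.30)&(abs(T[...,1])<.06)&(T[...,2]>-.075)&(T[...,2]<-.005)&(abs(T[...,0])<.02)
    q=T[near&(W[...,2]>.03 if f!="w6" else near)]
    for sgn in (-1,1):
        k=q[q[:,1]*sgn>0]
        if len(k): print("  tip z max",np.percentile(k[:,2],[90,99,100]).round(4),"y inner",(k[k[:,2]>-.05][:,1]*sgn).min().round(4) if (k[:,2]>-.05).any() else None)
E
```

```text
w1 cam in tool [ 0.0842  0.0006 -0.1675] depthmin 0.061120957
  tip z max [-0.0451 -0.0391 -0.0373] y inner 0.0412
  tip z max [-0.0451 -0.0393 -0.0372] y inner 0.043
w2 cam in tool [ 0.0841  0.0007 -0.1675] depthmin 0.061718125
  tip z max [-0.0452 -0.0391 -0.0376] y inner 0.041
  tip z max [-0.0451 -0.0392 -0.0368] y inner 0.0431
w4 cam in tool [ 0.0841  0.0005 -0.1672] depthmin 0.061839238
  tip z max [-0.0373 -0.0282 -0.0246] y inner 0.0081
  tip z max [-0.0374 -0.0283 -0.0244] y inner 0.0092
w6 cam in tool [ 0.0842  0.0005 -0.1671] depthmin 0.061790016
  tip z max [-0.0078 -0.0053 -0.005 ] y inner 0.0
  tip z max [-0.0359 -0.0154 -0.0142] y inner 0.0
```

The depth images show the real finger tips about 25–29 mm short of the reported TCP: 37 mm when fully open and about 25 mm nearly shut. The 13 mm swing matches the specification. The empty close confirms it physically: the pads shut above the rim. This disagrees with the text ("TCP at the very end"), so I'll trust the measurement. I'll reopen and advance in small force-checked steps.

Emit:
move_arm(steps="0.79 0 0 0 0 0 0; 0.79 0 0 0 0 0 0; 0.79 0 0 0 0 0 0; 0.79 0 0 0.3 0 0 0; 0.79 0 0 0.3 0 0 0; 0.79 0 0 0.3 0 0 0; 0.79 0 0 0.2 0 0 0; 0.79 0 0 0.2 0 0 0; 0.79 0 0 0 0 0 0")

```text
time: 8.6
tool_pos: [0.5568, 0.2872, 0.0003]
eef_rot: [150.0, -0.1, -178.2]
wrist_force: [0.5, -1.4, -0.1]
finger_gap: 0.208
```

```bash
cat >> h.py <<'E'
def grab(env,f):
    s=env.state();c=env.calibration("wrist");p,d=env.camera("wrist")
    np.savez(f"pics/{f}.npz",p=p,d=d,**{k:np.array(v) for k,v in c.items()});cv2.imwrite(f"pics/{f}.png",p[:,:,::-1])
    print("tcp",s['tool_pos'].round(4),s['eef_rot'].round(2),"F",s['wrist_force'].round(1),"T",s['torque'].round(2),"gap",round(float(s['finger_gap']),3),"t",s['time'])
    return s,p,d,c
E
python3 - <<'E'
from station import env
from h import *
s,p,d,c=grab(env,"w7")
p0,R0=pose(s);W=cloud(c,d);T=(W-p0)@R0.as_matrix()
near=(d>0)&(d<0.3)&(abs(T[...,0])<.014)&(T[...,0]>.008)&(T[...,2]<-.005)&(T[...,2]>-.07)&(p.max(2)<100)
for sg in (-1,1):
    k=T[near&(T[...,1]*sg>0)&(abs(T[...,1])<.02)]; print(sg,np.percentile(k[:,2],[90,98,100]).round(4))
# rim points in tool frame (white, |x|<10mm)
k=(p.min(2)>100)&(abs(T[...,0])<.03)&(abs(T[...,1])<.012)&(W[...,2]>.018)&(W[...,2]<.03)
print("rim tool y,z",T[k][:,1].mean(),np.percentile(T[k][:,1],[2,98]),T[k][:,2].min())
f=lambda a:cv2.resize(a[180:330,170:320],(500,500),interpolation=cv2.INTER_CUBIC)
cv2.imwrite("pics/f7.png",f(p[:,:,::-1]))
E
```

```text
tcp [5.568e-01 2.872e-01 3.000e-04] [ 1.5001e+02 -1.2000e-01 -1.7821e+02] F [ 0.5 -1.4 -0.1] T [-0.54 -0.08 -0.03] gap 0.208 t 8.6
-1 [-0.0085 -0.0057 -0.005 ]
1 [-0.0343 -0.0296 -0.0282]
rim tool y,z -0.0008157352964510544 [-0.00400371  0.00233881] -0.031444245061322575
```

View pics/f7.png

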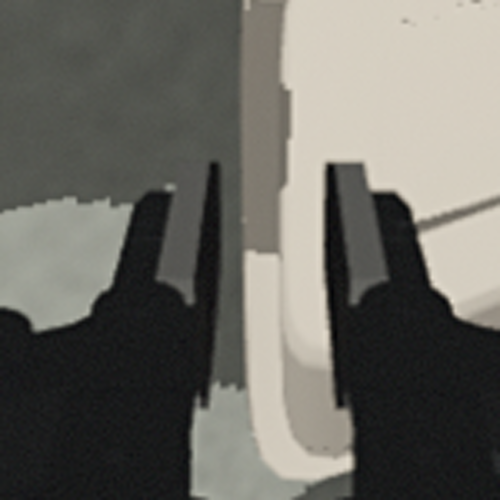

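The tips are now just level with the rim's top edge, which runs centred between them (tool y about -1 mm). I'll advance 12 mm more.

Emit:
move_arm(steps="0.79 0 0 0.2 0 0 0; 0.79 0 0 0.2 0 0 0; 0.79 0 0 0.2 0 0 0; 0.79 0 0 0.2 0 0 0; 0.79 0 0 0.2 0 0 0; 0.79 0 0 0.2 0 0 0; 0.79 0 0 0 0 0 0")

```text
time: 9.35
tool_pos: [0.5566, 0.2932, -0.0101]
eef_rot: [150.0, -0.1, -178.2]
wrist_force: [0.2, -0.1, -0.5]
finger_gap: 0.209
```

```bash
python3 - <<'E'
from station import env
from h import *
s,p,d,c=grab(env,"w8")
f=lambda a:cv2.resize(a[180:330,170:320],(500,500),interpolation=cv2.INTER_CUBIC)
cv2.imwrite("pics/f8.png",f(p[:,:,::-1]))
E
```

```text
tcp [ 0.5566  0.2932 -0.0101] [ 1.5001e+02 -1.1000e-01 -1.7820e+02] F [ 0.2 -0.1 -0.5] T [-0.5  -0.03  0.01] gap 0.209 t 9.35
```

View pics/f8.png

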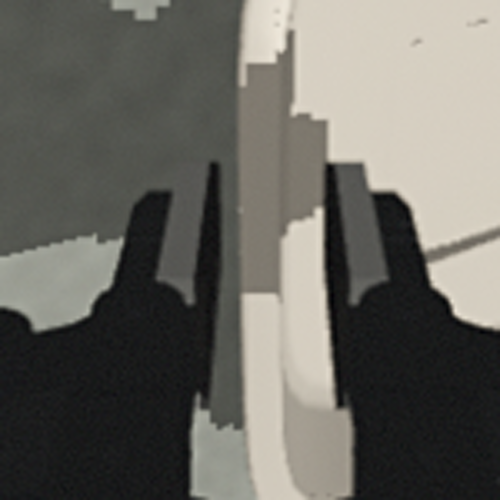

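The reported TCP is below the counter with zero force, which proves the offset. The rim wall is well inside the gap, so I'll shift 1 mm to centre it and close.

Emit:
move_arm(steps="0.79 0 -0.1 0 0 0 0; 0.84 0 0 0 0 0 0; 0.87 0 0 0 0 0 0; 0.9 0 0 0 0 0 0; 0.92 0 0 0 0 0 0; 0.95 0 0 0 0 0 0; 1 0 0 0 0 0 0; 1 0 0 0 0 0 0; 1 0 0 0 0 0 0; 1 0 0 0 0 0 0")

```text
time: 10.4
tool_pos: [0.5569, 0.2921, -0.0103]
eef_rot: [150.0, -0.1, -178.2]
wrist_force: [-0.0, -0.7, 0.4]
finger_gap: 0.054
```

```bash
python3 - <<'E'
from station import env
from h import *
s,p,d,c=grab(env,"w9")
cv2.imwrite("pics/f9.png",cv2.resize(p[100:330,170:400,::-1],(575,575),interpolation=cv2.INTER_CUBIC))
E
```

```text
tcp [ 0.5569  0.2921 -0.0103] [ 1.5001e+02 -9.0000e-02 -1.7822e+02] F [-0.  -0.7  0.4] T [-0.75  0.04  0.06] gap 0.054 t 10.4
```

View pics/f9.png

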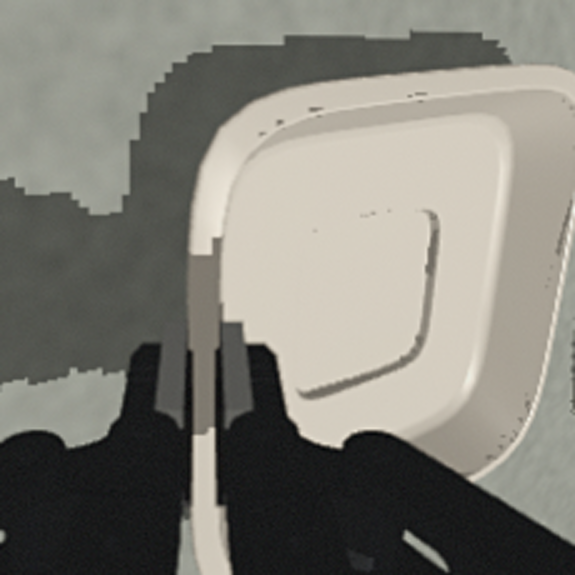

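The gap of 0.054 (about 5 mm) shows the rim wall pinched flush. I'll lift gently straight up (tool y 0.5, z -0.87 per cm).

Emit:
move_arm(steps="1 0 0.1 -0.17 0 0 0; 1 0 0.2 -0.35 0 0 0; 1 0 0.3 -0.52 0 0 0; 1 0 0.4 -0.7 0 0 0; 1 0 0.5 -0.87 0 0 0; 1 0 0.5 -0.87 0 0 0; 1 0 0.5 -0.87 0 0 0; 1 0 0.3 -0.52 0 0 0; 1 0 0.2 -0.35 0 0 0; 1 0 0 0 0 0 0; 1 0 0 0 0 0 0")

```text
time: 11.55
tool_pos: [0.5568, 0.292, 0.0497]
eef_rot: [150.0, -0.1, -178.2]
wrist_force: [0.1, 0.4, -1.3]
finger_gap: 0.053
```

```bash
cat >> h.py <<'E'
def saucer_in_hand(s,p,d,c):
    """fit ledge plane & outline of held saucer"""
    p0,R0=pose(s);W=cloud(c,d)
    # pixels of ledge/well : flood by colour near expected centre
    hsv=cv2.cvtColor(p,cv2.COLOR_RGB2HSV)
    white=((hsv[...,1]<50)&(p.min(2)>110)&(d<0.45)&(d>0)).astype(np.uint8)
    return W,white
E
python3 - <<'E'
from station import env
from h import *
s,p,d,c=grab(env,"w10")
q,_=env.camera("scene");cv2.imwrite("pics/s10.png",cv2.resize(q[110:230,290:440,::-1],(750,600),interpolation=cv2.INTER_CUBIC))
W,m=saucer_in_hand(s,p,d,c)
P=W[155:200,275:330].reshape(-1,3); 
med=np.median(P[:,2]); A=np.c_[P[:,:2],np.ones(len(P))]
k=abs(P[:,2]-med)<.02
for _ in range(5):
    cf=np.linalg.lstsq(A[k],P[k,2],rcond=None)[0]; k=abs(P[:,2]-A@cf)<.0015
print("plane slopes deg",np.degrees(np.arctan(cf[:2])),k.mean(),"z at mid",P[k].mean(0))
E
```

```text
tcp [0.5568 0.292  0.0497] [ 1.5001e+02 -1.1000e-01 -1.7821e+02] F [ 0.1  0.4 -1.3] T [-0.87  0.    0.02] gap 0.053 t 11.55
plane slopes deg [0. 0.] 0.0 z at mid [nan nan nan]<stdin>:11: RuntimeWarning: Mean of empty slice.
  ret = um.true_divide(
```

View pics/w10.png

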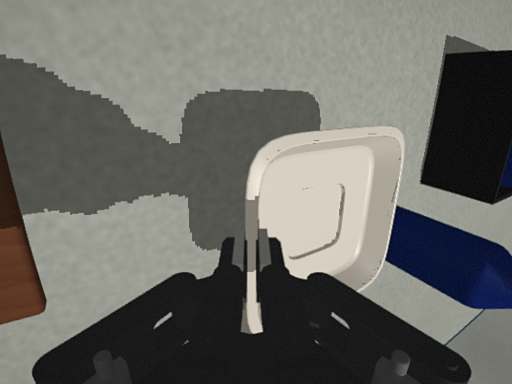

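View pics/s10.png

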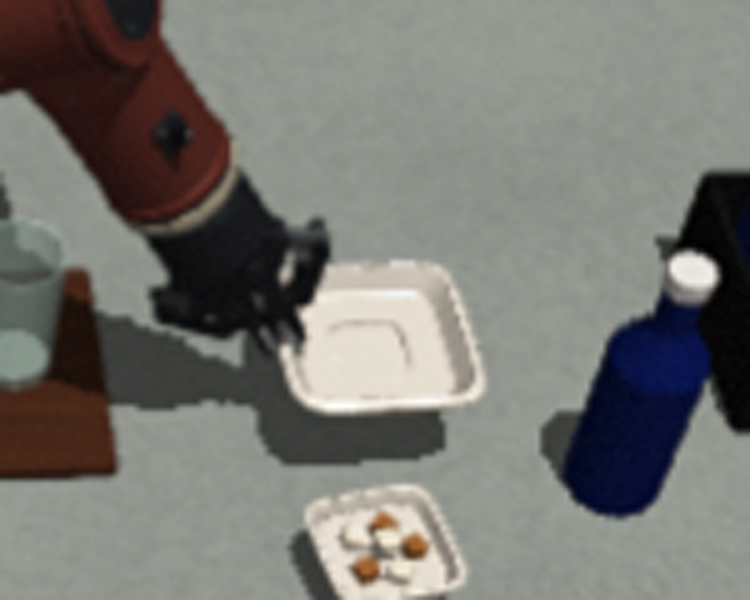

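The saucer is held clear of the counter, and looks level. I'll measure its tilt and its pose in the hand.

```bash
cat >> h.py <<'E'
def held(f,p0,R0,uvs=(272,330,145,240)):
    p,d,c=load(f"pics/{f}.npz");W=cloud(c,d)
    a,b,e,g=uvs
    P=W[e:g,a:b].reshape(-1,3);C=p[e:g,a:b].reshape(-1,3); P=P[np.isfinite(P[:,0])&(C.min(1)>120)]
    T=(P-p0)@R0.as_matrix()
    # robust plane (ransac)
    rng=np.random.default_rng(0);best=None
    for _ in range(400):
        i=rng.choice(len(P),3,replace=False);n=np.cross(P[i[1]]-P[i[0]],P[i[2]]-P[i[0]]);l=np.linalg.norm(n)
        if l<1e-9: continue
        n/=l;k=abs((P-P[i[0]])@n)<.0008
        if best is None or k.sum()>best.sum(): best=k
    Q=P[best];m=Q.mean(0);n=np.linalg.svd(Q-m)[2][2];n*=np.sign(n[2])
    print("ledge plane n",n.round(4),"tilt x,y deg",np.degrees(n[:2]).round(2),"at",m.round(4),best.mean().round(2))
    return m,n,W,p
E
python3 - <<'E'
from station import env
from h import *
s=env.state();p0,R0=pose(s)
m,n,W,p=held("w10",p0,R0)
z0=m[2]; h=(W-m)@n
hsv=cv2.cvtColor(p,cv2.COLOR_RGB2HSV)
k=(abs(h)<.022)&(p.min(2)>110)&(hsv[...,1]<60)
num,lab,st,_=cv2.connectedComponentsWithStats(k.astype(np.uint8)); l=1+st[1:,4].argmax()
P=W[lab==l]; print(len(P),st[l]); r=cv2.minAreaRect(P[:,:2].astype(np.float32)); print(np.round(r[0],4),np.round(r[1],4),r[2])
# ledge height above underside 8.5
print("underside z",z0-0.0085)
far=P[((P-m)@n>.014)]
print("rim extents x",far[:,0].min(),far[:,0].max(),"y",far[:,1].min(),far[:,1].max())
E
```

```text
ledge plane n [0.0052 0.0184 0.9998] tilt x,y deg [0.3  1.05] at [0.5278 0.3128 0.0682] 0.47
20604 [  246   126   158   208 20604]
[0.559  0.3728] [0.2179 0.1353] 81.89359283447266
underside z 0.05970333251873327
rim extents x 0.4908191129350358 0.6204424805991212 y 0.26863698545316345 0.40145235846429933
```

The saucer is level to about 1°, sagging slightly toward +y, and its centre is 43 mm in +y from the TCP. I'll raise it over the glass, turn it to the board's yaw and level it, then carry it across.

```bash
python3 - <<'E'
from station import env
from h import *
s=env.state();p0,R0=pose(s)
R=down(181.03,-31)
q=rows(s,p0+[0,0,0.16],R0,8,1)
rows(s,np.array([0.5177,-0.1318,0.21]),R,18,1,*q)
E
```

```text
1 0 1 -1.73 0 0 0; 1 0.01 1 -1.73 0 0 0; 1 0 1 -1.74 0 0 0; 1 0.01 1 -1.73 0 0 0; 1 0 1 -1.73 0 0 0; 1 0.01 1 -1.73 0 0 0; 1 0 1 -1.74 0 0 0; 1 0.01 1 -1.73 0 0 0
end [0.5566 0.292  0.2095] [ 1.5002e+02 -1.3000e-01 -1.7821e+02]
1 0.29 -2.03 -1.17 -0.06 -0.03 0.03; 1 0.29 -2.03 -1.18 -0.06 -0.03 0.03; 1 0.28 -2.03 -1.18 -0.06 -0.03 0.03; 1 0.29 -2.03 -1.18 -0.06 -0.03 0.03; 1 0.28 -2.03 -1.19 -0.06 -0.03 0.03; 1 0.28 -2.02 -1.18 -0.06 -0.03 0.03; 1 0.28 -2.03 -1.19 -0.06 -0.03 0.03; 1 0.28 -2.02 -1.19 -0.06 -0.03 0.03; 1 0.27 -2.02 -1.19 -0.06 -0.03 0.03; 1 0.28 -2.03 -1.2 -0.06 -0.03 0.03; 1 0.27 -2.02 -1.2 -0.06 -0.03 0.03; 1 0.27 -2.02 -1.19 -0.06 -0.03 0.03; 1 0.27 -2.01 -1.21 -0.06 -0.03 0.03; 1 0.27 -2.02 -1.2 -0.06 -0.03 0.03; 1 0.27 -2.02 -1.21 -0.06 -0.03 0.03; 1 0.26 -2.01 -1.21 -0.06 -0.03 0.03; 1 0.26 -2.02 -1.21 -0.06 -0.03 0.03; 1 0.26 -2.01 -1.21 -0.06 -0.03 0.03
end [ 0.5177 -0.1318  0.21  ] [ 1.4894e+02  6.0000e-02 -1.7895e+02]
```

Emit:
move_arm(steps="1 0 0.5 -0.87 0 0 0; 1 0 0.8 -1.39 0 0 0; 1 0 1 -1.73 0 0 0; 1 0 1 -1.73 0 0 0; 1 0 1 -1.73 0 0 0; 1 0 1 -1.73 0 0 0; 1 0 1 -1.73 0 0 0; 1 0 0.9 -1.56 0 0 0; 1 0 0.5 -0.87 0 0 0; 1 0 0.3 -0.52 0 0 0; 1 0 0 0 0 0 0")

```text
time: 12.75
tool_pos: [0.5574, 0.2921, 0.2106]
eef_rot: [150.0, -0.0, -178.2]
wrist_force: [0.4, 0.1, -2.9]
finger_gap: 0.052
```

Emit:
move_arm(steps="1 0.1 -0.7 -0.4 0 0 0; 1 0.2 -1.4 -0.8 -0.1 0 0.1; 1 0.3 -2 -1.2 -0.1 -0.1 0.1; 1 0.3 -2 -1.2 -0.1 -0.1 0.1; 1 0.3 -2 -1.2 -0.1 -0.1 0.1; 1 0.3 -2 -1.2 -0.1 -0.1 0.1; 1 0.3 -2 -1.2 -0.1 -0.1 0; 1 0.3 -2 -1.2 -0.1 0 0; 1 0.3 -2 -1.2 -0.1 0 0; 1 0.3 -2 -1.2 -0.1 0 0; 1 0.3 -2 -1.2 -0.1 0 0; 1 0.3 -2 -1.2 0 0 0")

```text
time: 13.95
tool_pos: [0.5292, 0.0315, 0.211]
eef_rot: [149.0, 0.0, -179.0]
wrist_force: [0.2, 0.5, -2.4]
finger_gap: 0.056
```

Emit:
move_arm(steps="1 0.3 -2 -1.2 0 0 0; 1 0.3 -2 -1.2 0 0 0; 1 0.3 -2 -1.2 0 0 0; 1 0.3 -2 -1.2 0 0 0; 1 0.2 -2 -1.2 0 0 0; 1 0.2 -2 -1.2 0 0 0; 1 0.1 -1.5 -0.9 0 0 0; 1 0.1 -0.8 -0.5 0 0 0; 1 0 0 0 0 0 0; 1 0 0 0 0 0 0; 1 0 0 0 0 0 0")

```text
time: 15.05
tool_pos: [0.5155, -0.132, 0.2117]
eef_rot: [149.0, 0.1, -178.8]
wrist_force: [0.7, 1.1, -1.8]
finger_gap: 0.047
```

```bash
python3 - <<'E'
from station import env
from h import *
s,p,d,c=grab(env,"w11")
R=down(181.03,-31)
rows(s,np.array([0.5177,-0.1318,0.05]),R,8,1)
q,_=env.camera("top");cv2.imwrite("pics/t11.png",q[:,:,::-1])
E
```

```text
tcp [ 0.5155 -0.132   0.2117] [ 1.4896e+02  1.0000e-01 -1.7881e+02] F [ 0.7  1.1 -1.8] T [-0.89  0.01 -0.01] gap 0.047 t 15.05
1 -0.02 -1.04 1.73 0.01 -0 0.02; 1 -0.03 -1.04 1.73 0.01 -0 0.02; 1 -0.03 -1.04 1.74 0.01 -0 0.02; 1 -0.02 -1.04 1.73 0.01 -0 0.02; 1 -0.03 -1.04 1.73 0.01 -0 0.02; 1 -0.02 -1.04 1.74 0.01 -0 0.02; 1 -0.03 -1.03 1.73 0.01 -0 0.02; 1 -0.03 -1.04 1.73 0.01 -0 0.02
end [ 0.5177 -0.1318  0.0501] [ 1.4904e+02  1.0000e-02 -1.7895e+02]
```

View pics/w11.png

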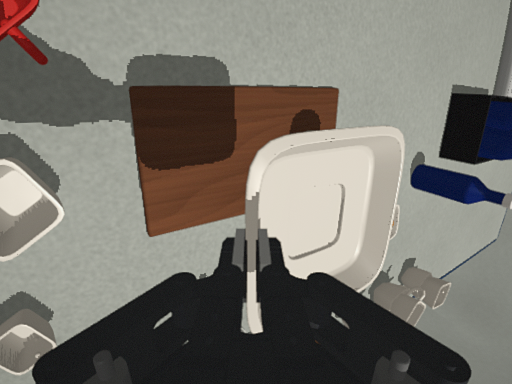

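View pics/t11.png

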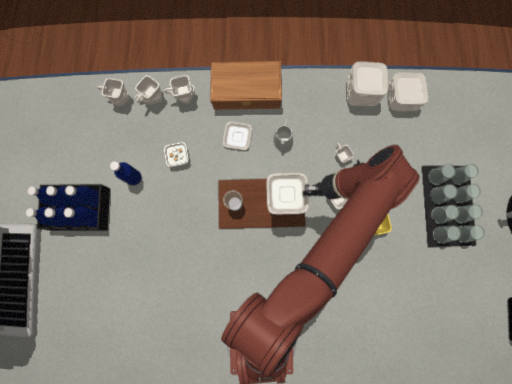

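The saucer hangs over the board's free half, at (287,193) in the top view. The wrist passes above the cup and the spoon beaker, so before lowering I'll check the clearance of the arm links over them.

```bash
python3 - <<'E'
from station import env
from h import *
for n in ["top","scene"]:
    c=env.calibration(n);p,d=env.camera(n);W=cloud(c,d)
    if n=="scene": cv2.imwrite("pics/s11.png",p[:,:,::-1])
    hsv=cv2.cvtColor(p,cv2.COLOR_RGB2HSV)
    arm=(W[...,2]>0.17)&(W[...,1]<-0.12)
    P=W[arm]
    for a in np.arange(-0.52,-0.12,.05):
        k=(P[:,1]>=a)&(P[:,1]<a+.05)&(P[:,0]>.4)
        if k.sum(): print(n,"y",a.round(2),k.sum(),"x",np.percentile(P[k,0],[1,99]).round(2),"z",np.percentile(P[k,2],[1,50,99]).round(3))
E
```

```text
top y -0.42 116 x [0.47 0.53] z [0.55  0.571 0.579]
top y -0.37 829 x [0.43 0.58] z [0.551 0.586 0.606]
top y -0.32 1274 x [0.4  0.57] z [0.497 0.608 0.63 ]
top y -0.27 1533 x [0.4  0.56] z [0.407 0.591 0.647]
top y -0.22 779 x [0.4  0.54] z [0.3   0.418 0.648]
top y -0.17 523 x [0.45 0.58] z [0.225 0.243 0.349]
scene y -0.42 225 x [0.48 0.55] z [0.501 0.55  0.575]
scene y -0.37 714 x [0.45 0.59] z [0.482 0.575 0.603]
scene y -0.32 1719 x [0.44 0.58] z [0.411 0.56  0.624]
scene y -0.27 2034 x [0.42 0.56] z [0.281 0.543 0.637]
scene y -0.22 1255 x [0.4  0.56] z [0.261 0.397 0.635]
scene y -0.17 556 x [0.45 0.58] z [0.226 0.248 0.348]
```

View pics/s11.png

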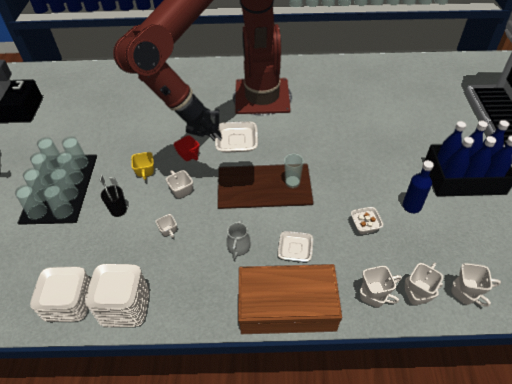

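The lowest part of the hand will pass more than 2 cm from the cup. I'll lower the saucer to about 17 mm above the board.

Emit:
move_arm(steps="1 -0.1 -0.5 0.86 0 0 0.1; 1 -0.1 -1 1.71 0 0 0.1; 1 0 -1 1.71 0 0 0; 1 0 -1 1.71 0 0 0; 1 0 -1 1.71 0 0 0; 1 0 -1 1.71 0 0 0; 1 0 -1 1.71 0 0 0; 1 0 -1 1.71 0 0 0; 1 0 -1 1.71 0 0 0; 1 0 -0.7 1.2 0 0 0; 1 0 -0.4 0.6 0 0 0; 1 0 -0.3 0.5 0 0 0")

```text
time: 16.45
tool_pos: [0.5174, -0.1315, 0.0158]
eef_rot: [149.0, -0.0, -179.1]
wrist_force: [-0.0, -0.3, -1.6]
finger_gap: 0.051
```

Emit:
move_arm(steps="1 0 0 0 0 0 0; 1 0 0 0 0 0 0; 1 0 0 0 0 0 0")

```text
time: 16.75
tool_pos: [0.5177, -0.1316, 0.017]
eef_rot: [149.0, 0.1, -179.1]
wrist_force: [0.1, 0.7, -2.8]
finger_gap: 0.049
```

```bash
python3 - <<'E'
from station import env
from h import *
s,p,d,c=grab(env,"w12")
p0,R0=pose(s)
m,n,W,p=held("w12",p0,R0)
h=(W-m)@n
P=W[(abs(h)<.022)&(p.min(2)>110)&(abs(W[...,0]-.518)<.09)&(abs(W[...,1]+.09)<.09)]
far=P[((P-m)@n>.014)]
print("rim extents x",far[:,0].min(),far[:,0].max(),far[:,0].min()/2+far[:,0].max()/2,"y",far[:,1].min(),far[:,1].max(),far[:,1].min()/2+far[:,1].max()/2)
r=cv2.minAreaRect(far[:,:2].astype(np.float32)); print(r)
for n_ in ["top","scene"]:
    cc=env.calibration(n_);pp,dd=env.camera(n_); WW=cloud(cc,dd)
    u,v=proj(cc,[.518,-.089,.035])[0].astype(int)
    r,P=sq_fit(pp,dd,cc,(u,v),.027,.075,30); print(n_,r,np.percentile(P[:,2],[2,50,98]))
    cv2.imwrite(f"pics/{n_}12.png",cv2.resize(pp[v-50:v+50,u-75:u+75,::-1],(750,500),interpolation=cv2.INTER_CUBIC))
E
```

```text
tcp [ 0.5177 -0.1316  0.017 ] [ 1.4903e+02  6.0000e-02 -1.7908e+02] F [ 0.1  0.7 -2.8] T [-0.91 -0.01  0.03] gap 0.049 t 16.75
ledge plane n [0.0702 0.0286 0.9971] tilt x,y deg [4.02 1.64] at [ 0.4954 -0.103   0.0347] 0.48
rim extents x 0.45278675088185744 0.5762415640417224 0.51451415746179 y -0.15508671669306648 -0.02352671841496642 -0.08930671755401645
((0.5144150257110596, -0.08936920017004013), (0.13165350258350372, 0.12331380695104599), 89.70165252685547)
top ((0.5160865187644958, -0.09031331539154053), (0.13322950899600983, 0.12874549627304077), 89.6883544921875) [0.02889593 0.03740599 0.05725842]
scene ((0.5189343094825745, -0.10352170467376709), (0.1387139856815338, 0.1570911854505539), 1.930518627166748) [0.02873945 0.03766526 0.06775133]
```

View pics/scene12.png

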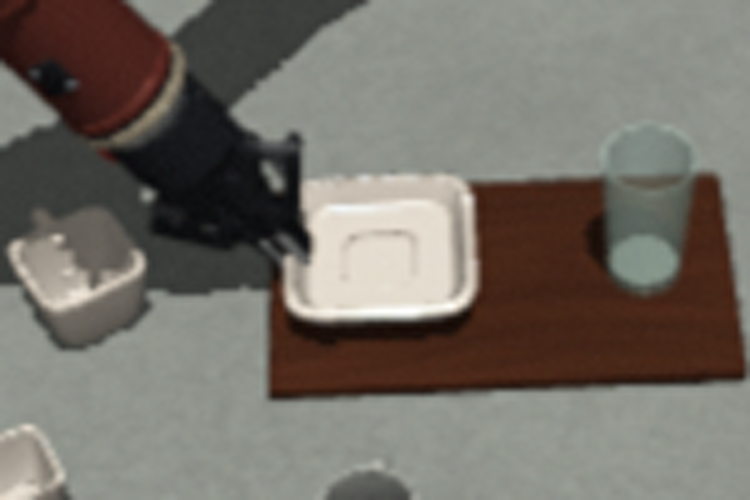

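View pics/w12.png

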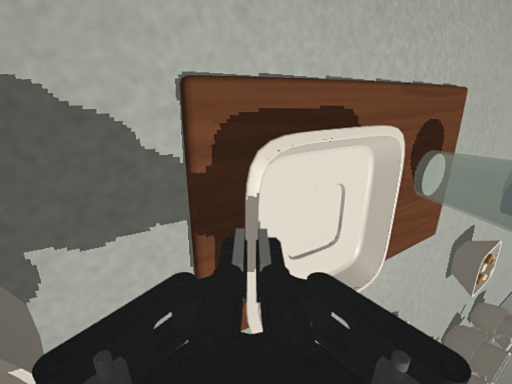

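The saucer looks centred over the free half. The plane fit reports an odd x tilt, so I'll check it against rim heights.

```bash
python3 - <<'E'
from station import env
from h import *
for f,cx,cy in [("w10",.5566,.335),("w12",.5175,-.0887)]:
    p,d,c=load(f"pics/{f}.npz");W=cloud(c,d)
    ok=(p.min(2)>110)&np.isfinite(W[...,0])
    P=W[ok]; L=P[:,:2]-[cx,cy]
    # ledge ring: 28..45 mm out ; floor <22
    for nm,k in [("ledge -x",(L[:,0]>-.042)&(L[:,0]<-.03)&(abs(L[:,1])<.03)),("ledge +x",(L[:,0]<.042)&(L[:,0]>.03)&(abs(L[:,1])<.03)),("ledge +y",(L[:,1]<.042)&(L[:,1]>.03)&(abs(L[:,0])<.03)),("ledge -y",(L[:,1]>-.042)&(L[:,1]<-.03)&(abs(L[:,0])<.03)),("floor",(abs(L[:,0])<.018)&(abs(L[:,1])<.018))]:
        z=P[k][:,2]; print(f,nm,k.sum(),np.percentile(z,[10,50,90]).round(4) if k.sum() else None)
    k=ok&(abs(W[...,0]-cx)<.075)&(abs(W[...,1]-cy)<.075)
    Q=W[k]; 
    for nm,kk in [("rim -x",(Q[:,0]<cx-.05)&(abs(Q[:,1]-cy)<.04)),("rim +x",(Q[:,0]>cx+.05)&(abs(Q[:,1]-cy)<.04)),("rim+y",(Q[:,1]>cy+.05)&(abs(Q[:,0]-cx)<.04))]:
        print("  ",nm,kk.sum(),np.percentile(Q[kk][:,2],[97,99.5]).round(4) if kk.sum() else None)
E
```

```text
w10 ledge -x 1187 [0.0674 0.068  0.0686]
w10 ledge +x 659 [0.0672 0.0677 0.0683]
w10 ledge +y 736 [0.0672 0.0677 0.0683]
w10 ledge -y 802 [0.0677 0.0683 0.0689]
w10 floor 1737 [0.0638 0.0644 0.065 ]
   rim -x 1878 [0.0863 0.0868]
   rim +x 358 [0.0851 0.0855]
   rim+y 2787 [0.0853 0.0858]
w12 ledge -x 1195 [0.0352 0.0359 0.0365]
w12 ledge +x 675 [0.0352 0.0358 0.0364]
w12 ledge +y 751 [0.0358 0.0363 0.0369]
w12 ledge -y 805 [0.0352 0.0357 0.0363]
w12 floor 1733 [0.0318 0.0324 0.033 ]
   rim -x 1799 [0.0541 0.0546]
   rim +x 421 [0.0536 0.0542]
   rim+y 2771 [0.0542 0.0547]
```

The ledge heights differ by 0.6 mm at most across all four sides, so the saucer is flat and the plane fit was spurious. The position is within about 1 mm of the target and the underside is 13.5 mm above the board. I'll lower it softly.

Emit:
move_arm(steps="1 0 -0.15 0.26 0 0 0; 1 0 -0.15 0.26 0 0 0; 1 0 -0.15 0.26 0 0 0; 1 0 -0.1 0.17 0 0 0; 1 0 -0.05 0.09 0 0 0; 1 0 0 0 0 0 0; 1 0 0 0 0 0 0")

```text
time: 17.6
tool_pos: [0.5173, -0.1312, 0.0043]
eef_rot: [149.0, -0.0, -179.1]
wrist_force: [-0.3, 0.2, -1.6]
finger_gap: 0.048
```

Emit:
move_arm(steps="1 0 -0.05 0.09 0 0 0; 1 0 0 0 0 0 0")

```text
time: 17.8
tool_pos: [0.5174, -0.1312, 0.0035]
eef_rot: [149.0, 0.0, -179.1]
wrist_force: [-0.1, -1.0, 0.6]
finger_gap: 0.051
```

Emit:
move_arm(steps="1 0 -0.03 0.05 0 0 0; 1 0 0 0 0 0 0; 1 0 0 0 0 0 0")

```text
time: 18.1
tool_pos: [0.5175, -0.1313, 0.0033]
eef_rot: [149.0, 0.0, -179.1]
wrist_force: [-1.0, -0.8, 6.0]
finger_gap: 0.056
```

```bash
python3 - <<'E'
from station import env
from h import *
s,p,d,c=grab(env,"w13")
W=cloud(c,d); cx,cy=.5178,-.089
ok=(p.min(2)>110)&np.isfinite(W[...,0]);P=W[ok];L=P[:,:2]-[cx,cy]
for nm,k in [("ledge -x",(L[:,0]>-.042)&(L[:,0]<-.03)&(abs(L[:,1])<.03)),("ledge +x",(L[:,0]<.042)&(L[:,0]>.03)&(abs(L[:,1])<.03)),("ledge +y",(L[:,1]<.042)&(L[:,1]>.03)&(abs(L[:,0])<.03)),("ledge -y",(L[:,1]>-.042)&(L[:,1]<-.03)&(abs(L[:,0])<.03))]:
    print(nm,np.median(P[k][:,2]).round(4))
E
```

```text
tcp [ 0.5175 -0.1313  0.0033] [ 1.4899e+02  3.0000e-02 -1.7908e+02] F [-1.  -0.8  6. ] T [-0.17  0.26  0.17] gap 0.056 t 18.1
ledge -x 0.0228
ledge +x 0.0228
ledge +y 0.0236
ledge -y 0.0222
```

Contact, at 6 N. The +y side is still about 1 mm high (1.1°), so I'll tilt the tool back 1° to set the saucer flat before releasing.

Emit:
move_arm(steps="1 0 0.01 -0.02 0.5 0 0; 1 0 0.01 -0.02 0.5 0 0; 1 0 0 0 0 0 0; 1 0 0 0 0 0 0")

```text
time: 18.55
tool_pos: [0.5176, -0.1314, 0.0035]
eef_rot: [150.0, 0.0, -179.1]
wrist_force: [-0.8, -2.3, 5.9]
finger_gap: 0.048
```

```bash
cat >> h.py <<'E'
def ledge(p,d,c,cx=.5178,cy=-.089):
    W=cloud(c,d)
    ok=(p.min(2)>110)&np.isfinite(W[...,0]);P=W[ok];L=P[:,:2]-[cx,cy]
    for nm,k in [("-x",(L[:,0]>-.042)&(L[:,0]<-.03)&(abs(L[:,1])<.03)),("+x",(L[:,0]<.042)&(L[:,0]>.03)&(abs(L[:,1])<.03)),("+y",(L[:,1]<.042)&(L[:,1]>.03)&(abs(L[:,0])<.03)),("-y",(L[:,1]>-.042)&(L[:,1]<-.03)&(abs(L[:,0])<.03))]:
        print("ledge",nm,np.median(P[k][:,2]).round(4) if k.any() else None,end="; ")
    print()
E
python3 - <<'E'
from station import env
from h import *
s,p,d,c=grab(env,"w14"); ledge(p,d,c)
E
```

```text
tcp [ 0.5176 -0.1314  0.0035] [ 1.5001e+02  4.0000e-02 -1.7908e+02] F [-0.8 -2.3  5.9] T [-0.31  0.18  0.08] gap 0.048 t 18.55
ledge -x 0.0224; ledge +x 0.0222; ledge +y 0.0225; ledge -y 0.0224;
```

The saucer is flat, all four sides within 0.3 mm at 22.4 mm, as expected. I'll open a little and retreat along the tool axis.

Emit:
move_arm(steps="0.93 0 0 0 0 0 0; 0.9 0 0 0 0 0 0; 0.87 0 0 0 0 0 0; 0.84 0 0 0 0 0 0; 0.82 0 0 0 0 0 0; 0.8 0 0 0 0 0 0; 0.8 0 0 0 0 0 0")

```text
time: 19.3
tool_pos: [0.5172, -0.1311, 0.0031]
eef_rot: [150.0, -0.0, -179.1]
wrist_force: [0.7, 0.4, 0.7]
finger_gap: 0.199
```

Emit:
move_arm(steps="0.8 0 0 -0.3 0 0 0; 0.8 0 0 -0.4 0 0 0; 0.8 0 0 -0.6 0 0 0; 0.8 0 0 -0.8 0 0 0; 0.8 0 0 -1 0 0 0; 0.8 0 0 -1.5 0 0 0; 0.8 0 0 -2 0 0 0; 0.8 0 0 -2 0 0 0; 0.8 0 0 0 0 0 0")

```text
time: 20.2
tool_pos: [0.519, -0.1771, 0.0805]
eef_rot: [150.2, 0.2, -179.2]
wrist_force: [-0.1, 0.5, -0.6]
finger_gap: 0.198
```

```bash
python3 - <<'E'
from station import env
from h import *
s,p,d,c=grab(env,"w15"); ledge(p,d,c)
rows(s,np.array([0.43,-0.20,0.30]),down(181),12,0)
E
```

```text
tcp [ 0.519  -0.1771  0.0805] [ 150.17    0.2  -179.21] F [-0.1  0.5 -0.6] T [-0.53 -0.01  0.02] gap 0.198 t 20.2
ledge -x 0.0223; ledge +x 0.0224; ledge +y 0.0223; ledge -y 0.0225; 
0 0.74 0.75 -1.68 2.49 0.02 -0.01; 0 0.74 0.69 -1.71 2.49 0.02 -0.01; 0 0.73 0.6 -1.74 2.49 0.02 -0.01; 0 0.74 0.53 -1.76 2.49 0.02 -0.01; 0 0.74 0.46 -1.78 2.49 0.02 -0.01; 0 0.74 0.37 -1.8 2.49 0.02 -0.01; 0 0.74 0.3 -1.82 2.49 0.02 -0.01; 0 0.75 0.22 -1.82 2.49 0.02 -0.01; 0 0.74 0.14 -1.84 2.49 0.02 -0.01; 0 0.74 0.06 -1.84 2.49 0.02 -0.01; 0 0.74 -0.02 -1.83 2.49 0.02 -0.01; 0 0.75 -0.1 -1.84 2.49 0.02 -0.01
end [ 0.43 -0.2   0.3 ] [-179.95    0.   -179.03]
```

View pics/w15.png

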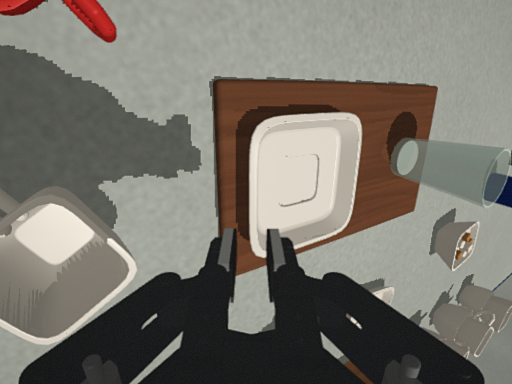

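The saucer is flat at about (303,178) in the wrist view and the fingers are clear. Next is the cup. With the tool pointing down, a tool yaw of 31.7° keeps the last joint in range and lays the pads along the handle. I'll retreat, untilt, then turn.

```bash
python3 - <<'E'
from station import env
from h import *
s=env.state()
q=rows(s,np.array([0.47,-0.25,0.27]),down(180.8),12,0.5)
R1=q[1]
rows(s,np.array([0.485,-0.325,0.22]),down(31.7),18,0.5,*q)
E
```

```text
0.5 0.41 0.26 -1.69 2.49 0.01 0.01; 0.5 0.41 0.19 -1.69 2.49 0.01 0.01; 0.5 0.41 0.12 -1.7 2.49 0.01 0.01; 0.5 0.41 0.04 -1.71 2.49 0.01 0.01; 0.5 0.42 -0.04 -1.7 2.49 0.01 0.01; 0.5 0.41 -0.1 -1.71 2.49 0.01 0.01; 0.5 0.41 -0.19 -1.69 2.49 0.01 0.01; 0.5 0.41 -0.25 -1.69 2.49 0.01 0.01; 0.5 0.42 -0.33 -1.67 2.49 0.01 0.01; 0.5 0.41 -0.4 -1.66 2.49 0.01 0.01; 0.5 0.41 -0.47 -1.64 2.49 0.01 0.01; 0.5 0.41 -0.54 -1.62 2.49 0.01 0.01
end [ 0.47 -0.25  0.27] [ 1.7997e+02 -3.0000e-02 -1.7924e+02]
0.5 -0.08 -0.42 0.28 -0 -0 8.28; 0.5 -0.13 -0.4 0.28 -0 -0 8.28; 0.5 -0.2 -0.38 0.27 -0 -0 8.28; 0.5 -0.24 -0.35 0.28 -0 -0 8.28; 0.5 -0.3 -0.3 0.28 -0 -0 8.28; 0.5 -0.33 -0.27 0.28 -0 -0 8.28; 0.5 -0.37 -0.21 0.27 -0 -0 8.28; 0.5 -0.4 -0.15 0.28 -0 -0 8.28; 0.5 -0.41 -0.1 0.28 -0 -0 8.28; 0.5 -0.42 -0.04 0.28 -0 -0 8.28; 0.5 -0.43 0.03 0.28 -0 -0 8.28; 0.5 -0.42 0.08 0.27 -0 -0 8.28; 0.5 -0.39 0.15 0.28 -0 -0 8.28; 0.5 -0.38 0.2 0.28 -0 -0 8.28; 0.5 -0.34 0.25 0.28 -0 -0 8.28; 0.5 -0.3 0.3 0.27 -0 -0 8.28; 0.5 -0.26 0.34 0.28 -0 -0 8.28; 0.5 -0.2 0.37 0.28 -0 -0 8.28
end [ 0.485  -0.3249  0.22  ] [-1.7996e+02  1.0000e-02  3.1720e+01]
```

Emit:
move_arm(steps="0.5 0.4 0.3 -1.7 2.5 0 0; 0.5 0.4 0.2 -1.7 2.5 0 0; 0.5 0.4 0.1 -1.7 2.5 0 0; 0.5 0.4 0 -1.7 2.5 0 0; 0.5 0.4 0 -1.7 2.5 0 0; 0.5 0.4 -0.1 -1.7 2.5 0 0; 0.5 0.4 -0.2 -1.7 2.5 0 0; 0.5 0.4 -0.3 -1.7 2.5 0 0; 0.5 0.4 -0.3 -1.7 2.5 0 0; 0.5 0.4 -0.4 -1.7 2.5 0 0; 0.5 0.4 -0.5 -1.6 2.5 0 0; 0.5 0.4 -0.5 -1.6 2.4 0 0")

```text
time: 21.45
tool_pos: [0.4709, -0.2483, 0.2691]
eef_rot: [180.0, -0.0, -179.0]
wrist_force: [0.2, -0.3, -0.2]
finger_gap: 0.497
```

Emit:
move_arm(steps="0.5 0 0 0 0 0 4; 0.5 0 0 0 0 0 8.3; 0.5 0 0 0 0 0 8.3; 0.5 0 0 0 0 0 8.3; 0.5 0 0 0 0 0 8.3; 0.5 0 0 0 0 0 8.3; 0.5 0 0 0 0 0 8.3; 0.5 0 0 0 0 0 8.3; 0.5 0 0 0 0 0 8.3; 0.5 0 0 0 0 0 8.3; 0.5 0 0 0 0 0 8.3; 0.5 0 0 0 0 0 8.3")

```text
time: 22.65
tool_pos: [0.471, -0.248, 0.2683]
eef_rot: [-179.9, -0.1, 85.3]
wrist_force: [-0.5, -0.6, -0.9]
finger_gap: 0.502
```

Emit:
move_arm(steps="0.5 0 0 0 0 0 8.3; 0.5 0 0 0 0 0 8.3; 0.5 0 0 0 0 0 8.3; 0.5 0 0 0 0 0 8.3; 0.5 0 0 0 0 0 8.3; 0.5 0 0 0 0 0 8.3; 0.5 0 0 0 0 0 4; 0.5 0 0 0 0 0 0; 0.5 0 0 0 0 0 0")

```text
time: 23.55
tool_pos: [0.4711, -0.2482, 0.2686]
eef_rot: [-179.9, -0.0, 32.0]
wrist_force: [-0.1, 0.7, -0.3]
finger_gap: 0.498
```

```bash
python3 - <<'E'
from station import env
from h import *
s,p,d,c=grab(env,"w16"); print(s['qpos'].round(1))
rows(s,np.array([0.485,-0.325,0.20]),down(31.7),4,0.5)
E
```

```text
tcp [ 0.4711 -0.2482  0.2686] [-1.7988e+02 -2.0000e-02  3.1990e+01] F [-0.1  0.7 -0.3] T [ 0.03 -0.03  0.03] gap 0.498 t 23.55
[-28.    3.7  54.4  96.7  -3.1  81.2 -31.2]
0.5 -0.72 1.82 1.71 -0.03 -0 0.07; 0.5 -0.72 1.81 1.71 -0.03 -0 0.07; 0.5 -0.72 1.82 1.71 -0.03 -0 0.07; 0.5 -0.71 1.81 1.72 -0.03 -0 0.07
end [ 0.485 -0.325  0.2  ] [-1.800e+02 -2.000e-02  3.171e+01]
```

View pics/w16.png

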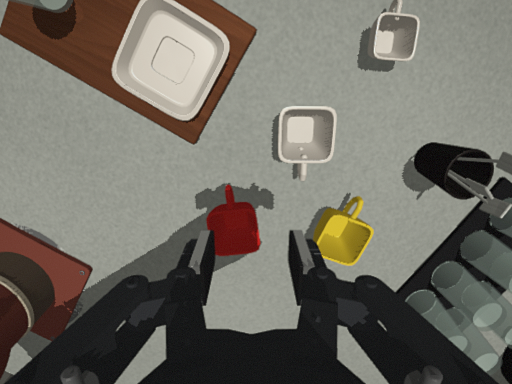

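The wrist view shows the large cup at (307,135) with its handle toward (303,172). The red cup is at (233,225), the yellow at (344,235), and the placed saucer at (172,58). I'll refine the poses of cup, saucer and well.

```bash
python3 - <<'E'
from station import env
from h import *
p,d,c=load("pics/w16.npz");W=cloud(c,d)
for lo in (.055,.058): 
    r,P=sq_fit(p,d,c,(307,135),lo,.075,45); print("rim",np.round(r[0],4),np.round(r[1],4),round(r[2],2),P[:,2].max().round(4))
r,P=sq_fit(p,d,c,(307,140),.02,.075,45); ctr=np.array([0.5325,-.296]) 
ctr=np.array(r[0]) if False else ctr
r2,P2=sq_fit(p,d,c,(307,135),.058,.075,45); ctr=np.array(r2[0])
u=np.array([np.cos(np.radians(-148.3)),np.sin(np.radians(-148.3))])
H=P[((P[:,:2]-ctr)@u>.043)&(P[:,2]>.04)]; print("handle pts",len(H)); v=np.array([-u[1],u[0]])
print("along",((H[:,:2]-ctr)@u).max(),"lateral mean/min/max",((H[:,:2]-ctr)@v).mean(),((H[:,:2]-ctr)@v).min(),((H[:,:2]-ctr)@v).max(),"z",H[:,2].max())
m=H[:,:2].mean(0)-ctr; print("handle dir from ctr",np.degrees(np.arctan2(m[1],m[0])), "top bar z", np.percentile(H[:,2],[50,95]))
for lo in (.02,.03,.035):
    r,P=sq_fit(p,d,c,(172,58),lo,.06,70); print("saucer",np.round(r[0],4),np.round(r[1],4),round(r[2],2),np.percentile(P[:,2],[2,50,99]).round(4))
# small/other
E
```

```text
rim [ 0.5231 -0.3027] [0.0993 0.0765] 32.45 0.0643
rim [ 0.533  -0.2964] [0.0758 0.0765] 32.45 0.0643
handle pts 90
along 0.06769657006349097 lateral mean/min/max -0.0008266092592671097 -0.00510259835678272 0.0037046689724916735 z 0.05791099327219008
handle dir from ctr -149.16979309920845 top bar z [0.05486413 0.05669182]
saucer [ 0.5184 -0.0876] [0.1322 0.1326] 1.3 [0.0208 0.0245 0.0411]
saucer [ 0.5184 -0.0876] [0.1322 0.1326] 1.3 [0.0304 0.0382 0.0415]
saucer [ 0.5184 -0.0876] [0.1322 0.1326] 1.3 [0.0352 0.039  0.0416]
```

The cup is at (0.533, -0.296), handle direction about -148.3°. The saucer is at (0.5184, -0.0876), yaw 1.3°, about 1 mm and 0.3° from target. I'll move above the handle.

Emit:
move_arm(steps="0.5 -0.7 1.8 1 0 0 0; 0.5 -0.7 1.8 2 0 0 0; 0.5 -0.7 1.8 2 0 0 0; 0.5 -0.7 1.8 2 0 0 0; 0.5 0 0 2 0 0 0; 0.5 0 0 2 0 0 0; 0.5 0 0 2 0 0 0; 0.5 0 0 1.5 0 0 0; 0.5 0 0 0.7 0 0 0; 0.5 0 0 0 0 0 0; 0.5 0 0 0 0 0 0; 0.5 0 0 0 0 0 0")

```text
time: 24.8
tool_pos: [0.4859, -0.3246, 0.1177]
eef_rot: [-180.0, -0.1, 31.8]
wrist_force: [-0.2, -0.5, -0.1]
finger_gap: 0.499
```

```bash
python3 - <<'E'
from station import env
from h import *
s,p,d,c=grab(env,"w17"); print(s['qpos'].round(1))
p0,R0=pose(s);W=cloud(c,d);T=(W-p0)@R0.as_matrix()
k=(W[...,2]>.045)&(W[...,2]<.062)&(T[...,0]>-.02)&(T[...,0]<.008)&(abs(T[...,1])<.03)&(p.min(2)>90)
q=T[k]; print("handle in tool: n",len(q),"y",np.percentile(q[:,1],[2,50,98]).round(4) if len(q) else None,"x",np.percentile(q[:,0],[2,98]).round(4),"ztop",np.percentile(W[k][:,2],[50,95]))
for a,b in [(-.02,-.012),(-.012,-.005),(-.005,.002),(.002,.008)]:
    kk=(q[:,0]>a)&(q[:,0]<b)
    if kk.sum(): print(a,kk.sum(),np.percentile(q[kk,1],[5,50,95]).round(4))
r,P=sq_fit(p,d,c,tuple(proj(c,[.533,-.296,.06])[0].astype(int)),.058,.075,70); print(np.round(r[0],4),np.round(r[1],4),r[2])
rows(s,np.array([0.485,-0.3252,0.06]),down(31.8),3,.5)
E
```

```text
tcp [ 0.4859 -0.3246  0.1177] [-1.7998e+02 -9.0000e-02  3.1840e+01] F [-0.2 -0.5 -0.1] T [-0.05  0.01  0.05] gap 0.499 t 24.8
[-13.8  21.3  53.6 101.8 -18.7  66.4 -12.6]
handle in tool: n 199 y [-0.0027  0.001   0.0054] x [-0.0124  0.0078] ztop [0.05492753 0.05701098]
-0.02 7 [-0.0003  0.0019  0.0034]
-0.012 55 [-0.0027  0.0009  0.0054]
-0.005 70 [-0.0026  0.0018  0.0053]
0.002 67 [-0.0026  0.0009  0.0053]
[ 0.5325 -0.2966] [0.0768 0.0763] 31.908203125
0.5 -0.04 0 1.92 -0.01 -0.03 0.01; 0.5 -0.04 0 1.93 -0.01 -0.03 0.01; 0.5 -0.03 0 1.92 -0.01 -0.03 0.01
end [ 0.485  -0.3251  0.06  ] [179.99   0.    31.81]
```

View pics/w17.png

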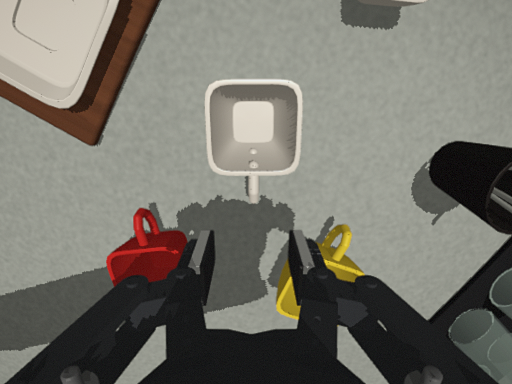

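The cup is square in view with its handle at (253,187). The red cup at (150,260) and the yellow at (330,275) lie near the fingers in the picture, so I'll check their real clearance before lowering.

```bash
python3 - <<'E'
from h import *
p0=np.array([0.4859,-0.3246,0.1177]);R0=Ro.from_euler('xyz',[180,-.09,31.84],degrees=True)
for f,(t,e) in {"w17":(p0,R0),"w16":(np.array([0.4711,-0.2482,0.2686]),None)}.items():
    p,d,c=load(f"pics/{f}.npz");W=cloud(c,d);T=(W-p0)@R0.as_matrix();hsv=cv2.cvtColor(p,cv2.COLOR_RGB2HSV)
    for nm,m in [("red",((hsv[...,0]<6)|(hsv[...,0]>172))&(hsv[...,1]>170)),("yellow",(hsv[...,0]>20)&(hsv[...,0]<34)&(hsv[...,1]>150))]:
        k=m&(W[...,2]>.01)&(W[...,2]<.08)&np.isfinite(d);q=T[k];
        print(f,nm,len(q),"x",np.percentile(q[:,0],[.5,99.5]).round(3),"y",np.percentile(q[:,1],[.5,99.5]).round(3),"z",W[k][:,2].max().round(3))
        kk=abs(q[:,0])<.016
        if kk.any(): print("   within |x|<16: y",q[kk,1].min().round(3),q[kk,1].max().round(3))
        kk=abs(q[:,0])<.045
        if kk.any(): print("   within |x|<45: y",q[kk,1].min().round(3),q[kk,1].max().round(3),"z",W[k][kk][:,2].max())
E
```

```text
w17 red 2800 x [-0.122 -0.024] y [-0.14  -0.068] z 0.076
   within |x|<16: y 0.189 0.19
   within |x|<45: y -0.111 0.214 z 0.07647036045575321
w17 yellow 2026 x [-0.137 -0.042] y [0.026 0.108] z 0.076
   within |x|<16: y 0.187 0.192
   within |x|<45: y 0.088 0.215 z 0.0762480781334188
w16 red 1926 x [-0.132 -0.025] y [-0.139 -0.063] z 0.064
   within |x|<16: y 0.192 0.246
   within |x|<45: y -0.113 0.246 z 0.05767587434689792
w16 yellow 2160 x [-0.149 -0.044] y [0.027 0.111] z 0.077
   within |x|<16: y 0.245 0.25
   within |x|<45: y 0.089 0.25 z 0.07711752099886807
```

The clearance is ample: both look-alikes lie beyond the fingers' footprint. I'll lower onto the handle.

Emit:
move_arm(steps="0.5 -0.2 0.1 1 0 0 0; 0.5 0 0 2 0 0 0; 0.5 0 0 2 0 0 0; 0.5 0 0 1.5 0 0 0; 0.5 0 0 1 0 0 0; 0.5 0 0 0.5 0 0 0; 0.5 0 0 0 0 0 0; 0.5 0 0 0 0 0 0")

```text
time: 25.65
tool_pos: [0.4845, -0.3264, 0.0373]
eef_rot: [-180.0, -0.1, 31.8]
wrist_force: [-0.9, 0.2, 0.0]
finger_gap: 0.498
```

```bash
python3 - <<'E'
from station import env
from h import *
s,p,d,c=grab(env,"w18")
p0,R0=pose(s);W=cloud(c,d);T=(W-p0)@R0.as_matrix()
k=(W[...,2]>.045)&(W[...,2]<.062)&(T[...,0]>-.02)&(T[...,0]<.008)&(abs(T[...,1])<.015)&(p.min(2)>90)
q=T[k]; print(len(q),np.percentile(q[:,1],[2,50,98]).round(4) if len(q) else None,np.percentile(q[:,0],[2,98]).round(4))
g=(d>0)&(d<.3)&(abs(abs(T[...,1])-.024)<.012)&(T[...,0]>.005)&(T[...,0]<.014)&(T[...,2]>-.07)&(p.max(2)<100)
print("finger tip z",np.percentile(T[g][:,2],[90,98,100]).round(4), "x max", T[g][:,0].max())
E
```

```text
tcp [ 0.4845 -0.3264  0.0373] [-1.7995e+02 -6.0000e-02  3.1820e+01] F [-0.9  0.2  0. ] T [ 0.01 -0.02 -0.03] gap 0.498 t 25.65
302 [-0.0038  0.0005  0.0048] [-0.0091  0.0078]
finger tip z [-0.0375 -0.0322 -0.0271] x max 0.013844735268410267
```

View pics/w18.png

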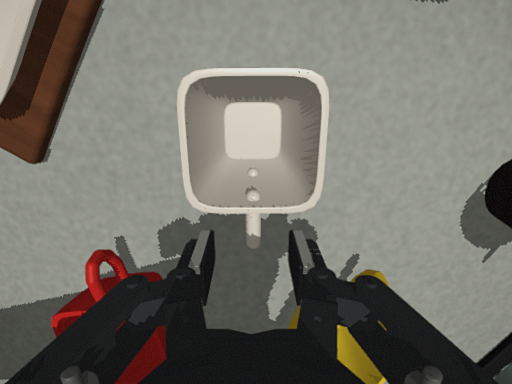

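The handle, at (253,230), is centred between the fingers, within 0.5 mm. I'll lower the last 34 mm.

Emit:
move_arm(steps="0.5 0 0.05 0.6 0 0 0; 0.5 0 0 0.6 0 0 0; 0.5 0 0 0.6 0 0 0; 0.5 0 0 0.5 0 0 0; 0.5 0 0 0.5 0 0 0; 0.5 0 0 0.4 0 0 0; 0.5 0 0 0.2 0 0 0; 0.5 0 0 0 0 0 0; 0.5 0 0 0 0 0 0")

```text
time: 26.6
tool_pos: [0.4845, -0.3265, 0.0029]
eef_rot: [-179.9, -0.0, 31.8]
wrist_force: [-0.2, -0.4, -0.6]
finger_gap: 0.501
```

```bash
python3 - <<'E'
from station import env
from h import *
s,p,d,c=grab(env,"w19")
p0,R0=pose(s);W=cloud(c,d);T=(W-p0)@R0.as_matrix()
k=(W[...,2]>.045)&(W[...,2]<.06)&(T[...,0]>-.02)&(T[...,0]<.016)&(abs(T[...,1])<.015)&(p.min(2)>90)
q=T[k]; print(len(q),np.percentile(q[:,1],[2,50,98]).round(4) if len(q) else None,np.percentile(q[:,0],[2,98]).round(4))
q,_=env.camera("scene"); u,v=proj(env.calibration("scene"),[.51,-.31,.05])[0].astype(int); cv2.imwrite("pics/s19.png",cv2.resize(q[v-50:v+50,u-75:u+75,::-1],(750,500),interpolation=cv2.INTER_CUBIC))
E
```

```text
tcp [ 0.4845 -0.3265  0.0029] [-1.7992e+02 -4.0000e-02  3.1820e+01] F [-0.2 -0.4 -0.6] T [-0.01  0.    0.01] gap 0.501 t 26.6
594 [-0.0036  0.0003  0.0043] [-0.0088  0.014 ]
```

View pics/w19.png

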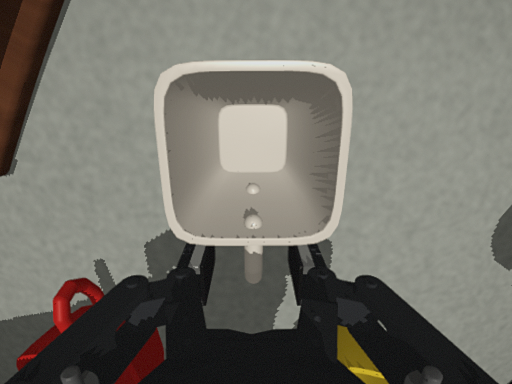

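View pics/s19.png

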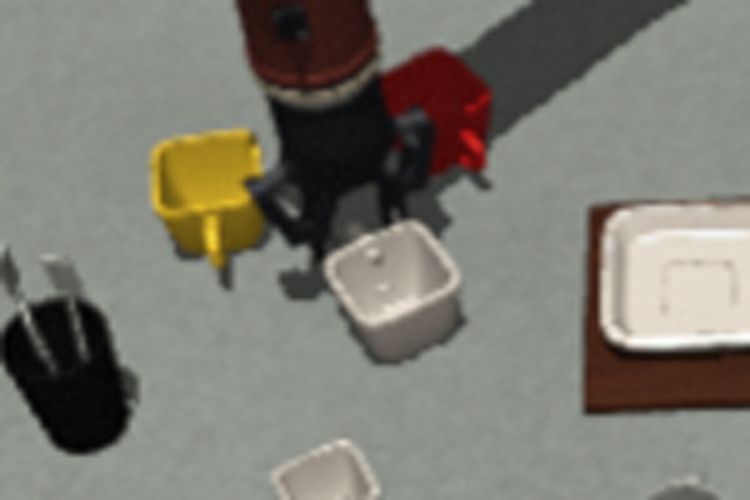

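The fingers straddle the handle, clear of the bowl, with no force. I'll close gently.

Emit:
move_arm(steps="0.65 0 0 0 0 0 0; 0.75 0 0 0 0 0 0; 0.8 0 0 0 0 0 0; 0.84 0 0 0 0 0 0; 0.87 0 0 0 0 0 0; 0.9 0 0 0 0 0 0; 0.95 0 0 0 0 0 0; 1 0 0 0 0 0 0; 1 0 0 0 0 0 0; 1 0 0 0 0 0 0; 1 0 0 0 0 0 0")

```text
time: 27.8
tool_pos: [0.4846, -0.3266, 0.0029]
eef_rot: [-179.9, -0.0, 31.8]
wrist_force: [0.5, -0.3, 1.2]
finger_gap: 0.088
```

```bash
python3 - <<'E'
from station import env
from h import *
s,p,d,c=grab(env,"w20")
E
```

```text
tcp [ 0.4846 -0.3266  0.0029] [-1.7994e+02 -5.0000e-02  3.1820e+01] F [ 0.5 -0.3  1.2] T [-0.26 -0.24 -0.06] gap 0.088 t 27.8
```

View pics/w20.png

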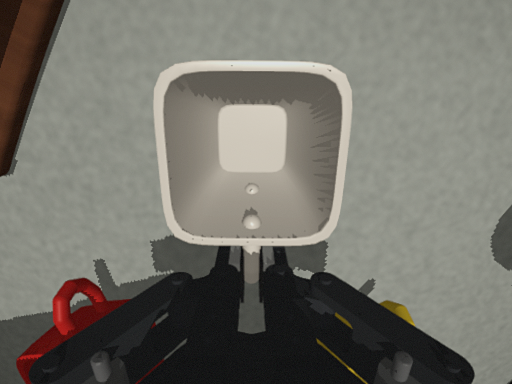

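The gap of 0.088 (about 8 mm) matches the 9 mm bar held between the pads. I'll lift straight up.

Emit:
move_arm(steps="1 0 0 -0.2 0 0 0; 1 0 0 -0.4 0 0 0; 1 0 0 -0.6 0 0 0; 1 0 0 -0.8 0 0 0; 1 0 0 -1 0 0 0; 1 0 0 -1 0 0 0; 1 0 0 -0.8 0 0 0; 1 0 0 -0.4 0 0 0; 1 0 0 0 0 0 0; 1 0 0 0 0 0 0; 1 0 0 0 0 0 0")

```text
time: 28.95
tool_pos: [0.4842, -0.3263, 0.0544]
eef_rot: [-179.9, -0.0, 31.8]
wrist_force: [-1.4, -0.2, -2.5]
finger_gap: 0.086
```

```bash
cat >> h.py <<'E'
def cupfit(s,p,d,c):
    """rim of held cup in tool frame: square fit in tool xy, heights at 4 sides"""
    p0,R0=pose(s);W=cloud(c,d);T=(W-p0)@R0.as_matrix()
    ok=(p.min(2)>100)&(T[...,0]>.008)&(T[...,0]<.11)&(abs(T[...,1])<.055)&(d>0)
    q=T[ok]; zr=np.percentile(q[:,2],1)   # highest (most negative tool z)
    rim=q[q[:,2]<zr+.006]
    r=cv2.minAreaRect(rim[:,:2].astype(np.float32))
    print("rim tool centre",np.round(r[0],4),np.round(r[1],4),"ang",round(r[2],2),"n",len(rim))
    cx,cy=r[0]
    for nm,k in [("near",rim[:,0]<cx-.03),("far",rim[:,0]>cx+.03),("-y",rim[:,1]<cy-.03),("+y",rim[:,1]>cy+.03)]:
        print("  ",nm,k.sum(),np.percentile(rim[k][:,2],[3,20,50]).round(4) if k.any() else None)
    bx=T[(p.min(2)>100)&(abs(T[...,0]-cx)<.014)&(abs(T[...,1]-cy)<.014)&(d>0)&(abs(T[...,2])<.08)]
    if len(bx):
        A=np.c_[bx[:,:2],np.ones(len(bx))];k=np.ones(len(bx),bool)
        for _ in range(4):
            cf=np.linalg.lstsq(A[k],bx[k,2],rcond=None)[0];rr=abs(bx[:,2]-A@cf);k=rr<max(.001,np.median(rr)*2)
        print("  inner floor tool slopes deg x,y",np.degrees(cf[:2]).round(2),"z",np.median(bx[k,2]).round(4),k.sum())
    return r
E
python3 - <<'E'
from station import env
from h import *
for f,st in [("w19",dict(tool_pos=[0.4845,-.3265,.0029],eef_rot=[-179.92,-.04,31.82])),("w20",dict(tool_pos=[0.4846,-.3266,.0029],eef_rot=[-179.94,-.05,31.82]))]:
    p,d,c=load(f"pics/{f}.npz");print(f);cupfit(st,p,d,c)
s,p,d,c=grab(env,"w21");cupfit(s,p,d,c)
q,_=env.camera("scene"); u,v=proj(env.calibration("scene"),[.51,-.31,.05])[0].astype(int); cv2.imwrite("pics/s21.png",cv2.resize(q[v-50:v+50,u-75:u+75,::-1],(750,500),interpolation=cv2.INTER_CUBIC))
E
```

```text
w19
rim tool centre [ 0.0519 -0.0002] [0.1058 0.0872] ang 90.0 n 7900
   near 742 [-0.06   -0.0593 -0.0588]
   far 2630 [-0.06   -0.0593 -0.0587]
   -y 2299 [-0.0598 -0.0592 -0.0585]
   +y 1827 [-0.06   -0.0592 -0.0587]
  inner floor tool slopes deg x,y [ 0.31 -0.07] z -0.0029 1912
w20
rim tool centre [0.0522 0.0055] [0.0977 0.0866] ang 89.9 n 7860
   near 866 [-0.06   -0.0593 -0.0588]
   far 2621 [-0.06   -0.0593 -0.0588]
   -y 2731 [-0.0599 -0.0592 -0.0585]
   +y 735 [-0.0601 -0.0594 -0.0588]
  inner floor tool slopes deg x,y [ 0.25 -0.15] z -0.0029 1905
tcp [ 0.4842 -0.3263  0.0544] [-1.7988e+02 -2.0000e-02  3.1830e+01] F [-1.4 -0.2 -2.5] T [-0.06  0.14  0.01] gap 0.086 t 28.95
rim tool centre [0.0518 0.0039] [0.0966 0.0873] ang 89.97 n 7912
   near 694 [-0.0598 -0.0591 -0.0586]
   far 2633 [-0.0595 -0.0589 -0.0583]
   -y 2651 [-0.0596 -0.0588 -0.0582]
   +y 1309 [-0.0597 -0.059  -0.0585]
  inner floor tool slopes deg x,y [ 0.36 -0.09] z -0.0026 1887
```

View pics/s21.png

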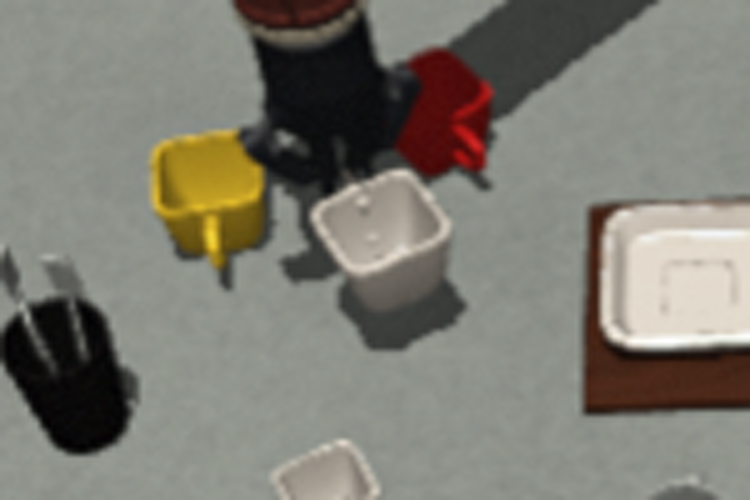

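View pics/w21.png

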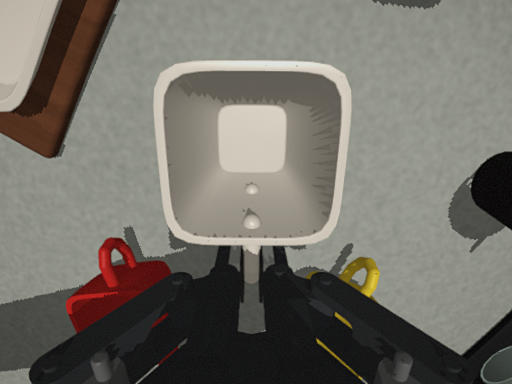

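The cup is held upright, with less than 0.4° change and only the handle touched. Before carrying it, I'll gather several estimates of the saucer's pose and of the cup in the hand.

```bash
python3 - <<'E'
from station import env
from h import *
from scipy.optimize import least_squares
def rimfit(f,cx,cy,zr,half,yaw0,excl=None,band=.003):
    p,d,c=load(f"pics/{f}.npz");W=cloud(c,d)
    m=(abs(W[...,0]-cx)<half+.012)&(abs(W[...,1]-cy)<half+.012)&(abs(W[...,2]-zr)<band)&(p.min(2)>100)
    P=W[m]; 
    if excl is not None: P=P[~excl(P)]
    r=cv2.minAreaRect(P[:,:2].astype(np.float32))
    # outer edges by side: percentile extents in rotated frame, search yaw
    best=None
    for y in np.arange(yaw0-2,yaw0+2.01,.1):
        a=np.radians(y);Q=(P[:,:2]-[cx,cy])@np.array([[np.cos(a),-np.sin(a)],[np.sin(a),np.cos(a)]])
        e=[np.percentile(Q[:,0],.5),np.percentile(Q[:,0],99.5),np.percentile(Q[:,1],.5),np.percentile(Q[:,1],99.5)]
        ar=(e[1]-e[0])*(e[3]-e[2])
        if best is None or ar<best[0]: best=(ar,y,e)
    ar,y,e=best;a=np.radians(y);ctr=np.array([(e[0]+e[1])/2,(e[2]+e[3])/2])
    wc=np.array([cx,cy])+np.array([[np.cos(a),-np.sin(a)],[np.sin(a),np.cos(a)]])@ctr
    print(f,len(P),"mar",np.round(r[0],4),np.round(r[1],4),round(r[2],2)," ext ctr",wc.round(4),"size",round(e[1]-e[0],4),round(e[3]-e[2],4),"yaw",round(y,2))
for f in ["w15","w16"]:
    rimfit(f,.5184,-.0885,.039,.066,1.2)
for f in ["w16","w17","w18","w19"]:
    rimfit(f,.533,-.2964,.0615,.0385,32)
# well edges: floor region by height in w15/w16
for f in ["w14","w15","w16"]:
    p,d,c=load(f"pics/{f}.npz");W=cloud(c,d)
    m=(abs(W[...,0]-.518)<.04)&(abs(W[...,1]+.088)<.04)&(W[...,2]<.0207)&(W[...,2]>.016)&(p.min(2)>90)
    n,lab,st,_=cv2.connectedComponentsWithStats(m.astype(np.uint8));l=1+st[1:,4].argmax();P=W[lab==l]
    r=cv2.minAreaRect(P[:,:2].astype(np.float32)); e=np.percentile(P[:,:2],[1,99],axis=0)
    print("well",f,len(P),np.round(r[0],4),np.round(r[1],4),round(r[2],2),"pct ctr",e.mean(0).round(4),(e[1]-e[0]).round(4),"mean",P[:,:2].mean(0).round(4))
for n in ["top","scene"]:
    c=env.calibration(n);p,d=env.camera(n);W=cloud(c,d)
    np.savez(f"pics/{n}22.npz",p=p,d=d,**{k:np.array(v) for k,v in c.items()})
    u,v=proj(c,[.518,-.088,.035])[0].astype(int)
    r,P=sq_fit(p,d,c,(u,v),.02,.06,30);print(n,"saucer",np.round(r[0],4),np.round(r[1],4),round(r[2],2))
    m0=(abs(W[...,2]-.014)<.006)&(abs(W[...,0]-.516)<.12)&(abs(W[...,1])<.19)
E
```

```text
w15 3108 mar [ 0.5179 -0.0878] [0.1312 0.1318] 0.98  ext ctr [ 0.5177 -0.0884] size 0.13 0.1299 yaw 0.7
w16 2187 mar [ 0.5184 -0.0876] [0.1322 0.1326] 1.3  ext ctr [ 0.5183 -0.0878] size 0.1309 0.1311 yaw 1.3
w16 659 mar [ 0.533  -0.2964] [0.0758 0.0765] 32.45  ext ctr [ 0.533  -0.2963] size 0.0757 0.0762 yaw 32.5
w17 1942 mar [ 0.5262 -0.3006] [0.0917 0.0763] 31.9  ext ctr [ 0.5327 -0.2964] size 0.0763 0.0757 yaw 32.0
w18 4523 mar [ 0.5327 -0.2965] [0.0777 0.077 ] 31.94  ext ctr [ 0.5328 -0.2965] size 0.0764 0.0761 yaw 31.9
w19 7330 mar [ 0.5328 -0.2966] [0.0775 0.0773] 32.27  ext ctr [ 0.533  -0.2966] size 0.0764 0.0761 yaw 31.6
well w14 3200 [ 0.5195 -0.0863] [0.0499 0.05  ] 89.81 pct ctr [ 0.5195 -0.0864] [0.0481 0.0476] mean [ 0.5191 -0.0872]
well w15 1731 [ 0.5192 -0.0865] [0.0503 0.0491] 1.11 pct ctr [ 0.5192 -0.0866] [0.0487 0.0469] mean [ 0.5187 -0.0871]
well w16 1279 [ 0.5181 -0.0882] [0.0516 0.0534] 1.41 pct ctr [ 0.5183 -0.0875] [0.0487 0.0492] mean [ 0.5185 -0.0873]
top saucer [ 0.5154 -0.0893] [0.1309 0.1319] 89.41
scene saucer [ 0.5208 -0.0895] [0.1394 0.131 ] 1.07
```

The estimates agree: saucer centre (0.5185, -0.0876), yaw 1.2°, and the cup axis 56.9 mm along tool +x. I'll raise the cup, turn it +59.3° and carry it over the well.

```bash
python3 - <<'E'
from station import env
from h import *
s=env.state();p0,R0=pose(s)
rows(s,np.array([0.5196,-0.1445,0.12]),down(91.1),12,1,p0+[0,0,.066],R0)
E
```

```text
1 1.05 -1.13 0.01 -0.01 -0.01 -4.94; 1 1.14 -1.04 0 -0.01 -0.01 -4.94; 1 1.23 -0.94 0.01 -0.01 -0.01 -4.94; 1 1.31 -0.82 0.01 -0.01 -0.01 -4.94; 1 1.37 -0.72 0 -0.01 -0.01 -4.94; 1 1.42 -0.59 0.01 -0.01 -0.01 -4.94; 1 1.48 -0.46 0 -0.01 -0.01 -4.94; 1 1.5 -0.34 0.01 -0.01 -0.01 -4.94; 1 1.54 -0.21 -0 -0.01 -0.01 -4.94; 1 1.54 -0.07 0 -0.01 -0.01 -4.94; 1 1.54 0.06 0.01 -0.01 -0.01 -4.94; 1 1.53 0.19 0 -0.01 -0.01 -4.94
end [ 0.5196 -0.1445  0.12  ] [1.80e+02 5.00e-02 9.11e+01]
```

Emit:
move_arm(steps="1 0 0 -0.3 0 0 0; 1 0 0 -0.7 0 0 0; 1 0 0 -1 0 0 0; 1 0 0 -1.2 0 0 0; 1 0 0 -1.2 0 0 0; 1 0 0 -1 0 0 0; 1 0 0 -0.8 0 0 0; 1 0 0 -0.4 0 0 0; 1 0 0 0 0 0 0")

```text
time: 30.05
tool_pos: [0.4847, -0.3267, 0.1213]
eef_rot: [-179.9, -0.1, 31.8]
wrist_force: [-0.0, -0.3, -2.4]
finger_gap: 0.084
```

Emit:
move_arm(steps="1 0.5 -0.6 0 0 0 -2.4; 1 0.6 -0.5 0 0 0 -2.5; 1 1.1 -1 0 0 0 -5; 1 1.2 -0.9 0 0 0 -5; 1 1.3 -0.8 0 0 0 -5; 1 1.4 -0.7 0 0 0 -5; 1 1.4 -0.6 0 0 0 -5; 1 1.5 -0.5 0 0 0 -5; 1 1.5 -0.3 0 0 0 -5; 1 1.5 -0.2 0 0 0 -5; 1 1.5 -0.1 0 0 0 -5; 1 1.5 0.1 0 0 0 -5")

```text
time: 31.25
tool_pos: [0.5166, -0.1603, 0.1208]
eef_rot: [-180.0, -0.1, 87.1]
wrist_force: [0.3, -0.6, -2.5]
finger_gap: 0.086
```

Emit:
move_arm(steps="1 0.8 0.1 0 0 0 -2.2; 1 0.7 0.1 0 0 0 -2.2; 1 0 0 0 0 0 0; 1 0 0 0 0 0 0; 1 0 0 0 0 0 0")

```text
time: 31.75
tool_pos: [0.5191, -0.1477, 0.1211]
eef_rot: [-180.0, -0.1, 91.0]
wrist_force: [-0.4, -0.5, -2.4]
finger_gap: 0.087
```

```bash
python3 - <<'E'
from station import env
from h import *
s,p,d,c=grab(env,"w23");cupfit(s,p,d,c);print(s['qpos'].round(1))
rows(s,np.array([0.5196,-0.1445,0.06]),down(91.1),6,1)
q,_=env.camera("top");cv2.imwrite("pics/t23.png",q[:,:,::-1])
E
```

```text
tcp [ 0.5191 -0.1477  0.1211] [-1.7998e+02 -8.0000e-02  9.1030e+01] F [-0.4 -0.5 -2.4] T [-0.13  0.01 -0.01] gap 0.087 t 31.75
rim tool centre [ 0.0519 -0.002 ] [0.0877 0.1059] ang 0.09 n 7600
   near 642 [-0.0942 -0.0592 -0.0587]
   far 2862 [-0.0596 -0.0589 -0.0583]
   -y 2101 [-0.0596 -0.0589 -0.0582]
   +y 1925 [-0.0597 -0.059  -0.0585]
  inner floor tool slopes deg x,y [ 0.03 -0.05] z -0.0026 1890
[-24.8  11.5  40.7 107.2  -8.3  64.3  20. ]
1 0.05 0.01 1.02 -0 -0.01 -0.01; 1 0.06 0.01 1.02 -0 -0.01 -0.01; 1 0.05 0.01 1.01 -0 -0.01 -0.01; 1 0.05 0.01 1.02 -0 -0.01 -0.01; 1 0.05 0.01 1.02 -0 -0.01 -0.01; 1 0.06 0.01 1.02 -0 -0.01 -0.01
end [ 0.5196 -0.1445  0.06  ] [-1.7998e+02 -2.0000e-02  9.1090e+01]
```

View pics/w23.png

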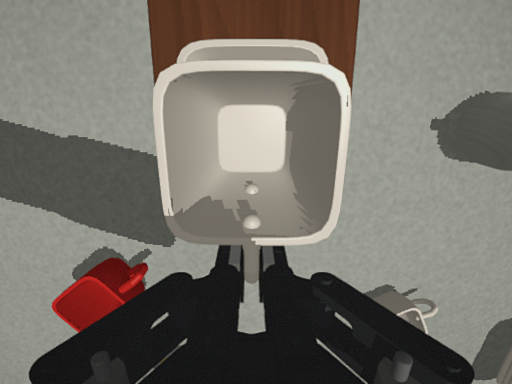

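The saucer's +y rim shows behind the cup (rows 40–60, columns 178–328). I'll compare the two in this same image to get the relative alignment.

```bash
cat > rel.py <<'E'
from h import *
def rel(f,st,foot_z):
    p,d,c=load(f"pics/{f}.npz");W=cloud(c,d);p0,R0=pose(st)
    ok=(p.min(2)>100)&(d>0)
    # cup rim band
    zr=foot_z+.062
    m=ok&(abs(W[...,2]-zr+.0005)<.0035)&(W[...,1]>p0[1]+.014)&(W[...,1]<p0[1]+.11)&(abs(W[...,0]-.519)<.06)
    P=W[m][:,:2];a=np.radians(st['eef_rot'][2]-90);Rm=np.array([[np.cos(a),-np.sin(a)],[np.sin(a),np.cos(a)]])
    Q=(P-p0[:2])@Rm; e=np.percentile(Q,[.5,99.5],axis=0)
    rr=cv2.minAreaRect(P.astype(np.float32)); print(f,"cup MAR",np.round(rr[0],4),np.round(rr[1],4),round(rr[2],2))
    print(" cup ext in tool: lateral",e[:,0].round(4),"long",e[:,1].round(4),"ctr world",(p0[:2]+Rm@e.mean(0)).round(4))
    # saucer rim +y
    m=ok&(W[...,2]>.030)&(W[...,2]<.046)&(abs(W[...,0]-.5185)<.075)&(W[...,1]>-.06)&(W[...,1]<0)
    P=W[m]
    print(" saucer pts",len(P),"ymax",np.percentile(P[:,1],[98,99.5]).round(4),"x ext",np.percentile(P[:,0],[.3,99.7]).round(4),"zmax",np.percentile(P[:,2],99).round(4))
    # yaw of +y rim: outer edge
    t=P[P[:,2]>.037]; xs=np.linspace(-.04,.04,17)+.5185;o=[]
    for x in xs:
        k=abs(t[:,0]-x)<.003
        if k.sum()>3:o.append((x,np.percentile(t[k,1],95)))
    o=np.array(o);b=np.polyfit(o[:,0],o[:,1],1);print(" rim edge yaw",np.degrees(np.arctan(b[0])).round(2),"outer y at x=.5185",np.polyval(b,.5185).round(4),"=> centre y",(np.polyval(b,.5185)-.066).round(4))
    # whole visible saucer: x extents at a given y near corners -> centre x
    for y in (-.05,-.045,-.04,-.035,-.03):
        k=abs(P[:,1]-y)<.002
        if k.sum()>3: print("   y",y,"x",P[k,0].min().round(4),P[k,0].max().round(4),"mid",((P[k,0].min()+P[k,0].max())/2).round(4))
E
python3 - <<'E'
from rel import *
rel("w23",dict(tool_pos=[.5191,-.1477,.1211],eef_rot=[-179.98,-.08,91.03]),.1182)
E
```

```text
w23 cup MAR [ 0.5182 -0.0907] [0.0775 0.0772] 1.0
 cup ext in tool: lateral [-0.0379  0.0383] long [0.0192 0.0955] ctr world [ 0.5183 -0.0903]
 saucer pts 2470 ymax [-0.0224 -0.0219] x ext [0.4557 0.5798] zmax 0.0412
 rim edge yaw 0.92 outer y at x=.5185 -0.0226 => centre y -0.0886
   y -0.04 x 0.4546 0.5809 mid 0.5178
   y -0.035 x 0.4557 0.5807 mid 0.5182
   y -0.03 x 0.4587 0.5776 mid 0.5181
```

View pics/t23.png

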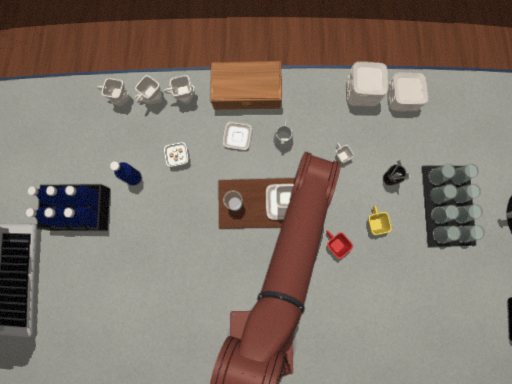

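In this image the cup is at (0.518, -0.0905) and the saucer at (0.518, -0.088), with yaws of 1.0° and 0.9°. I'll shift +2.4 mm along tool x and lower to just above the rim.

Emit:
move_arm(steps="1 0.1 0 0.5 0 0 0; 1 0.1 0 1 0 0 0; 1 0.05 0 1.3 0 0 0; 1 0 0 1.3 0 0 0; 1 0 0 1.3 0 0 0; 1 0 0 1 0 0 0; 1 0 0 0.6 0 0 0; 1 0 0 0.3 0 0 0; 1 0 0 0 0 0 0; 1 0 0 0 0 0 0")

```text
time: 32.85
tool_pos: [0.5196, -0.1445, 0.0485]
eef_rot: [180.0, -0.1, 91.1]
wrist_force: [0.6, -0.1, -2.7]
finger_gap: 0.084
```

```bash
python3 - <<'E'
from station import env
from rel import *
s,p,d,c=grab(env,"w24")
rel("w24",s,float(s['tool_pos'][2])-.0029)
q,_=env.camera("scene"); u,v=proj(env.calibration("scene"),[.51,-.09,.05])[0].astype(int); cv2.imwrite("pics/s24.png",cv2.resize(q[v-50:v+50,u-75:u+75,::-1],(750,500),interpolation=cv2.INTER_CUBIC))
E
```

```text
tcp [ 0.5196 -0.1445  0.0485] [ 1.7997e+02 -9.0000e-02  9.1120e+01] F [ 0.6 -0.1 -2.7] T [-0.17 -0.01 -0.01] gap 0.084 t 32.85
w24 cup MAR [ 0.5184 -0.0874] [0.0774 0.0773] 1.26
 cup ext in tool: lateral [-0.038   0.0383] long [0.0192 0.0956] ctr world [ 0.5186 -0.0871]
 saucer pts 6234 ymax [-0.0227 -0.0221] x ext [0.4537 0.583 ] zmax 0.0413
 rim edge yaw 0.81 outer y at x=.5185 -0.0227 => centre y -0.0887
   y -0.05 x 0.4534 0.5839 mid 0.5186
   y -0.045 x 0.453 0.5824 mid 0.5177
   y -0.04 x 0.4535 0.5818 mid 0.5177
   y -0.035 x 0.4554 0.5803 mid 0.5178
   y -0.03 x 0.4585 0.5781 mid 0.5183
```

View pics/w24.png

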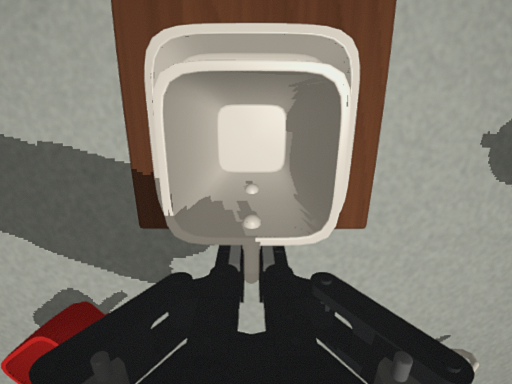

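View pics/s24.png

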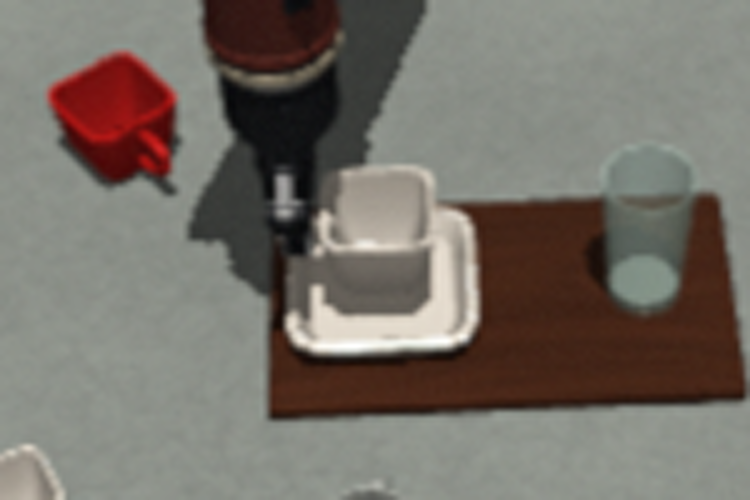

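The cup is at (0.5185, -0.0873) and the saucer at about (0.518, -0.088). That is within the ±1.5 mm play, with matching yaw. I'll make a small correction and lower. The floor is expected at TCP z about 0.022, and a foot caught on the ledge would stop at about 0.0255.

Emit:
move_arm(steps="1 -0.03 -0.02 0.3 0 0 0; 1 0 0 0.4 0 0 0; 1 0 0 0.4 0 0 0; 1 0 0 0.4 0 0 0; 1 0 0 0.3 0 0 0; 1 0 0 0.2 0 0 0; 1 0 0 0.1 0 0 0; 1 0 0 0 0 0 0; 1 0 0 0 0 0 0")

```text
time: 33.85
tool_pos: [0.5192, -0.1446, 0.0272]
eef_rot: [180.0, -0.1, 91.1]
wrist_force: [0.1, -0.1, -2.7]
finger_gap: 0.084
```

Emit:
move_arm(steps="1 0 0 0.1 0 0 0; 1 0 0 0.1 0 0 0; 1 0 0 0 0 0 0")

```text
time: 34.15
tool_pos: [0.519, -0.1446, 0.025]
eef_rot: [-180.0, -0.1, 91.1]
wrist_force: [0.0, -0.3, -2.0]
finger_gap: 0.086
```

Emit:
move_arm(steps="1 0 0 0.1 0 0 0; 1 0 0 0 0 0 0")

```text
time: 34.35
tool_pos: [0.5189, -0.1446, 0.024]
eef_rot: [-180.0, -0.1, 91.1]
wrist_force: [0.3, -0.1, -2.7]
finger_gap: 0.084
```

Emit:
move_arm(steps="1 0 0 0.1 0 0 0; 1 0 0 0 0 0 0")

```text
time: 34.55
tool_pos: [0.519, -0.1446, 0.023]
eef_rot: [-180.0, -0.1, 91.1]
wrist_force: [-0.5, -1.1, -2.7]
finger_gap: 0.085
```

Past ledge height with no contact, so the foot is inside the well. I'll continue in small steps.

Emit:
move_arm(steps="1 0 0 0.06 0 0 0; 1 0 0 0 0 0 0; 1 0 0 0 0 0 0")

```text
time: 34.85
tool_pos: [0.519, -0.1446, 0.0225]
eef_rot: [-180.0, -0.1, 91.1]
wrist_force: [0.8, 1.2, -2.1]
finger_gap: 0.087
```

Emit:
move_arm(steps="1 0 0 0.05 0 0 0; 1 0 0 0 0 0 0; 1 0 0 0 0 0 0")

```text
time: 35.15
tool_pos: [0.5191, -0.1446, 0.022]
eef_rot: [-180.0, -0.1, 91.1]
wrist_force: [0.1, -1.9, -1.2]
finger_gap: 0.082
```

Emit:
move_arm(steps="1 0 0 0.04 0 0 0; 1 0 0 0 0 0 0; 1 0 0 0 0 0 0")

```text
time: 35.45
tool_pos: [0.5192, -0.1448, 0.0218]
eef_rot: [180.0, -0.1, 91.1]
wrist_force: [-0.3, -1.2, 1.9]
finger_gap: 0.087
```

```bash
python3 - <<'E'
from station import env
from rel import *
s,p,d,c=grab(env,"w25")
rel("w25",s,.0190);cupfit(s,p,d,c)
W=cloud(c,d);m=(abs(W[...,0]-.518)<.05)&(W[...,1]>-.14)&(W[...,1]<-.04)&(W[...,2]>.07)&(p.min(2)>100);print("rim z world",np.percentile(W[m][:,2],[50,90,99]))
E
```

```text
tcp [ 0.5192 -0.1448  0.0218] [ 1.7999e+02 -9.0000e-02  9.1120e+01] F [-0.3 -1.2  1.9] T [-0.1   0.18  0.  ] gap 0.087 t 35.45
w25 cup MAR [ 0.5182 -0.0876] [0.0774 0.0771] 1.24
 cup ext in tool: lateral [-0.0379  0.0382] long [0.0193 0.0955] ctr world [ 0.5183 -0.0874]
 saucer pts 10047 ymax [-0.0229 -0.0221] x ext [0.4535 0.5828] zmax 0.045
 rim edge yaw 1.04 outer y at x=.5185 -0.0229 => centre y -0.0889
   y -0.05 x 0.4533 0.5833 mid 0.5183
   y -0.045 x 0.4531 0.5831 mid 0.5181
   y -0.04 x 0.4541 0.5817 mid 0.5179
   y -0.035 x 0.4561 0.581 mid 0.5186
   y -0.03 x 0.4586 0.5784 mid 0.5185
rim tool centre [0.0519 0.0037] [0.1024 0.0877] ang 89.98 n 8325
   near 676 [-0.107  -0.0594 -0.0588]
   far 3001 [-0.0601 -0.0593 -0.0587]
   -y 2749 [-0.06   -0.0592 -0.0586]
   +y 1502 [-0.0601 -0.0593 -0.0587]
  inner floor tool slopes deg x,y [-0.24  0.01] z -0.0029 1903
rim z world [0.08012822 0.08134694 0.08228087]
```

Contact at TCP z 0.0218, exactly well-floor height, with the cup level and centred, and its rim top at 81 mm (19 + 62). I'll release and lift clear.

Emit:
move_arm(steps="0.9 0 0 0 0 0 0; 0.87 0 0 0 0 0 0; 0.84 0 0 0 0 0 0; 0.8 0 0 0 0 0 0; 0.75 0 0 0 0 0 0; 0.7 0 0 0 0 0 0; 0.65 0 0 0 0 0 0; 0.65 0 0 0 0 0 0")

```text
time: 36.3
tool_pos: [0.519, -0.1446, 0.0216]
eef_rot: [-180.0, -0.1, 91.1]
wrist_force: [-1.0, 0.5, 0.7]
finger_gap: 0.353
```

```bash
python3 - <<'E'
from station import env
from rel import *
s,p,d,c=grab(env,"w26");rel("w26",s,.0190)
E
```

```text
tcp [ 0.519  -0.1446  0.0216] [-1.7999e+02 -1.0000e-01  9.1130e+01] F [-1.   0.5  0.7] T [-0.02  0.01 -0.05] gap 0.353 t 36.3
w26 cup MAR [ 0.5182 -0.0874] [0.0772 0.077 ] 0.7
 cup ext in tool: lateral [-0.0377  0.0385] long [0.0193 0.0955] ctr world [ 0.5183 -0.0872]
 saucer pts 10102 ymax [-0.0228 -0.022 ] x ext [0.4536 0.5828] zmax 0.045
 rim edge yaw 0.95 outer y at x=.5185 -0.0228 => centre y -0.0888
   y -0.05 x 0.4528 0.5833 mid 0.5181
   y -0.045 x 0.4533 0.5829 mid 0.5181
   y -0.04 x 0.4533 0.5822 mid 0.5178
   y -0.035 x 0.4552 0.5811 mid 0.5182
   y -0.03 x 0.4585 0.5782 mid 0.5183
```

View pics/w26.png

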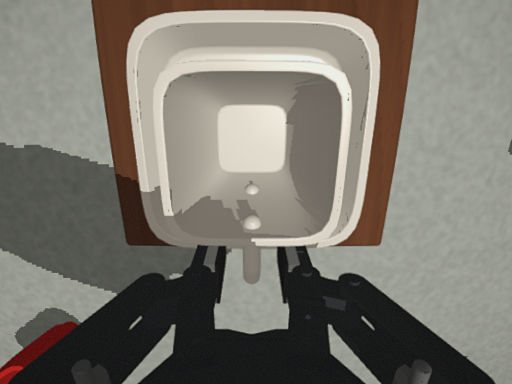

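The fingers are open and clear of the handle at (252,265), and the cup stands still in the saucer. I'll raise the arm straight up, then back away.

Emit:
move_arm(steps="0.65 0 0 -0.3 0 0 0; 0.65 0 0 -0.6 0 0 0; 0.65 0 0 -1 0 0 0; 0.65 0 0 -1.5 0 0 0; 0.65 0 0 -2 0 0 0; 0.65 0 0 -2.5 0 0 0; 0.65 0 0 -3 0 0 0; 0.65 0 0 -3 0 0 0; 0.65 0 0 -3 0 0 0; 0.65 -0.5 0 -2 0 0 0; 0.65 -1 0 -1 0 0 0; 0.65 0 0 0 0 0 0")

```text
time: 37.55
tool_pos: [0.5198, -0.162, 0.2224]
eef_rot: [179.8, -0.1, 91.0]
wrist_force: [-0.3, -0.8, -0.5]
finger_gap: 0.347
```

Emit:
move_arm(steps="0.5 -2 0 -1 0 0 0; 0.5 -3 0 -1 0 0 0; 0.5 -3 0 -1 0 0 0; 0.5 -2 0 0 0 0 0; 0.5 0 0 0 0 0 0; 0.5 0 0 0 0 0 0")

```text
time: 38.15
tool_pos: [0.5207, -0.2598, 0.2492]
eef_rot: [-179.9, -0.1, 91.1]
wrist_force: [0.4, -0.7, 0.0]
finger_gap: 0.498
```

```bash
python3 - <<'E'
from station import env
from rel import *
s,p,d,c=grab(env,"w27");W=cloud(c,d)
for nm,zlo,zhi,uv in [("cup",.077,.09,[.518,-.088,.08]),("saucer",.034,.05,[.518,-.088,.04])]:
    u,v=proj(c,uv)[0].astype(int); r,P=sq_fit(p,d,c,(u,v),zlo,zhi,80); print(nm,np.round(r[0],4),np.round(r[1],4),round(r[2],2),np.percentile(P[:,2],[50,99]).round(4))
for n in ("top","scene"):
    q,dd=env.camera(n);cc=env.calibration(n)
    cv2.imwrite(f"pics/{n}27.png",q[:,:,::-1]); np.save(f"pics/{n}27d.npy",dd)
    # change vs start for bystanders
    a=cv2.imread(f"pics/{n}0.png")[:,:,::-1]
    df=np.abs(q.astype(int)-a.astype(int)).max(2)
    for nm,xyz in dict(glass=(.51,.09,.05),small_saucer=(.785,.087,.01),small_cup=(.71,-.32,.03)).items():
        u,v=proj(cc,xyz)[0].astype(int); print(n,nm,"changed px",int((df[v-18:v+18,u-18:u+18]>60).sum()))
u,v=proj(env.calibration("scene"),[.51,-.05,.05])[0].astype(int)
q=cv2.imread("pics/scene27.png");cv2.imwrite("pics/s27c.png",cv2.resize(q[v-50:v+50,u-75:u+75],(750,500),interpolation=cv2.INTER_CUBIC))
E
```

```text
tcp [ 0.5207 -0.2598  0.2492] [-1.7987e+02 -1.2000e-01  9.1050e+01] F [ 0.4 -0.7  0. ] T [ 0.03 -0.03  0.04] gap 0.498 t 38.15
cup [ 0.5184 -0.1029] [0.0772 0.0451] 1.09 [0.0805 0.0823]
saucer [ 0.4698 -0.1212] [0.0454 0.103 ] 34.67 [0.0389 0.0418]
top glass changed px 0
top small_saucer changed px 0
top small_cup changed px 232
scene glass changed px 0
scene small_saucer changed px 0
scene small_cup changed px 0
```

View pics/s27c.png

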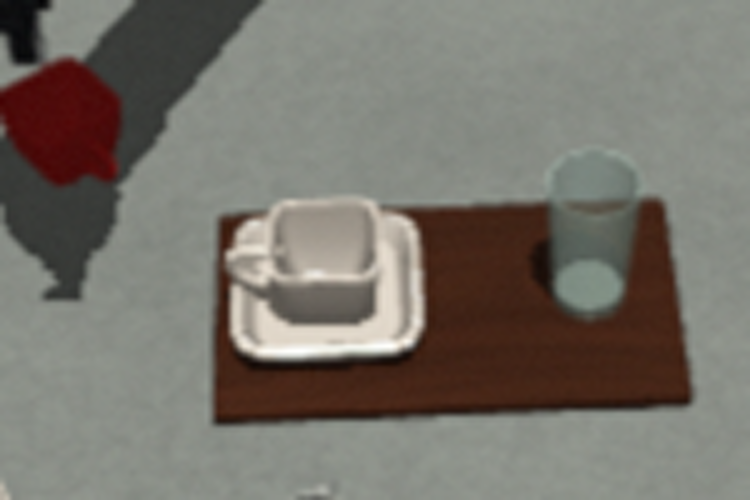

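View pics/w27.png

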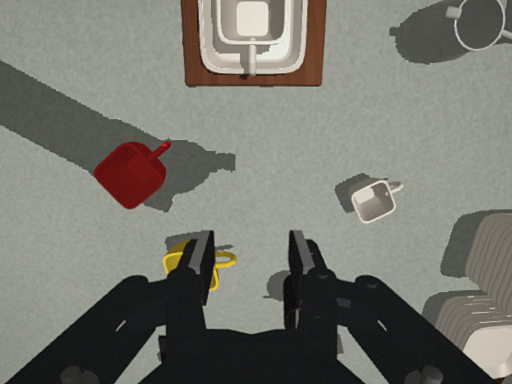

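View pics/scene27.png

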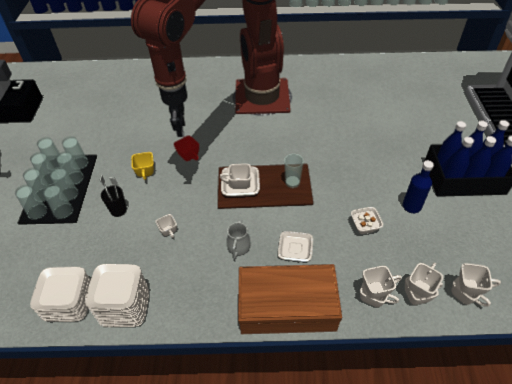

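The final views show the cup standing square in the saucer on the free half, with its handle pointing to -y, away from the glass. The cup's yaw is 1.1° against the board's 1.05°. No pixels changed around the glass or small saucer. Around the small cup the scene view is also unchanged, and the top-view change there is the arm in front of it. I'll hand in.

```bash
python3 -c "
from station import env
print(env.finish_job()); print(env.state()['time'])"
```

```text
the job is handed in; nothing more can be done
None
the job is handed in; nothing more can be done
```

I laid the large saucer flat in the middle of the board's free half, then lifted the large cup by its handle and set it in the saucer's well. The job was handed in at about 38 s of the 72 s allowed.

- **Saucer:** it is about 1 mm and 0.3° from the target. All four sides of its ledge measured within 0.2 mm of level after release, about 22.4 mm above the counter; 22.5 mm was expected.
- **Cup:** it touched down exactly at well-floor height, below the ledge, so the foot is fully in the well. Its rim measured about 81 mm above the counter, as expected. It stayed upright throughout, and only the handle was touched. The handle points to -y, away from the glass, with the cup at 1.1° against the board's 1.05°.
- **Forces:** the highest wrist force in the readings was about 6 N, when the saucer touched the board.
- **Everything else:** the pictures show no change around the glass or the small saucer. The small cup is unchanged in the scene view; the arm blocked the top view of it. I checked the remaining objects only by eye in the last scene picture.

**Disagreements along the way:**
- The real finger tips sit about 25–29 mm short of the reported TCP (the tool-tip point), not at it as described. My first close therefore shut on nothing above the saucer rim, and I corrected for the offset from then on.
- One automatic tilt fit of the saucer in hand read 4°, but the ledge and rim heights showed it was level.
- In the last wrist picture the saucer lay partly out of view, so its automatic fit there failed. I relied on the earlier fit taken right after release.

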